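# Fit a bayonet lamp in the cigar bench spotlight

### The job

On the cigar roller's bench, press the spotlight's ball handle down until the head stands upright against its stop, so its socket faces straight up. Then fit the white lamp with the red stripes: lugs into the slots, push it fully down against the spring, turn it a quarter turn clockwise as seen from above, and finish still holding it there, pushed in and turned, because the worn catch springs part of the way back if you let go. Leave everything else on the bench where it stands.

Things in the scene. Friction and masses are not known exactly. Their poses are not given: they have to be found in the camera images.
- lamp_mid (a point): Grip point of the white LED lamp to be fitted: on its axis, 52 mm above its underside (88 mm tall, starts upright). Square white body 40 x 40 mm, 30 to 72 mm up, its flat sides parallel to this point's x and y; opal dome 33 mm wide above. z points out of the dome, x through the two lugs; red stripes on the body above the lugs. The same after a half turn.
- lamp: The same lamp, 120 g; origin under the centre of its cap, axes as lamp_mid. The round brass cap is 32 mm wide and 31 mm high with a bevelled foot; its two lugs, along +x and -x, are 8 mm wide, lie 6 to 13 mm above the underside and reach 24 mm from the axis.
- mouth (a point): Centre of the socket's top rim on the round green head (78 mm wide); opening 36 mm. z points out, x through the two lug slots (at +x, -x, marked red; 12 mm wide, reaching 26 mm from the axis). The lamp turns under the 6 mm ledge only with its underside over 19 mm below the rim (lamp_mid under 33 mm above mouth); it bottoms at 26 mm (lamp_mid 26 mm above). The other way round is blocked.
- tilt_axis (a point): Where the head's level tilt axis (its y) crosses the socket's axis, 110 mm above the bench; it stays put as the head tilts. mouth lies 45 mm from it along the head's z (155 mm above the bench when upright). The yoke (104 mm over its cheeks) is 125 mm high; the round foot, 130 mm wide, is bolted down.
- handle_ball (a point): Centre of the black ball, 24 mm wide, at the end of the steel rod that sticks out of the head, 120 mm from tilt_axis along the head's -x. It is roughly on the robot's side of the head, raised while the head leans away, level with tilt_axis (110 mm above the bench) when the head is upright.
- head (a joint): Tilt of the spotlight head, rad: 0 upright with the socket facing straight up (hard stop), growing as it leans away from the ball handle, to 1.05. Stiff friction joint, stays where it is left; about 4 N on the ball moves it.
- plunger (a joint): Sprung contact disc in the socket, m: 0 out, 0.015 fully in. The cap meets it 11 mm below the rim; pushing takes 3 N at first and 10.5 N fully in. Lets the lamp turn beyond 0.008; pushed home counts from 0.010.
- catch (a joint): Sprung catch that the lugs push round as the lamp turns clockwise, rad: 0 at rest, 1.4 at its stop. The lamp turns about 0.15 before it meets the catch, so the stop comes at about 1.55 (a quarter turn); the spring gives 0.05 N m at first and 0.19 N m at the stop, and turns the lamp part of the way back if let go.
- old_lamp: Old lamp of the same size but black with an amber dome and a screw cap without lugs; to be left alone. Origin under its centre.
- cup: White espresso cup, 60 mm wide, 55 mm high; bystander. Origin under its centre.
- water: Water bottle with a blue cap, 62 mm wide, 170 mm high; bystander. Origin under its centre.
- yellow_tin: Yellow tin, 72 mm wide, 110 mm high; bystander. Origin under its centre.
- tube_rack: Wooden rack, 90 x 140 mm, with yellow tubes, 112 mm high; bystander. Origin under its centre.
- brush: Brush lying on the steel rolling plate (4 mm thick), handle to its -x; bystander.
Things that resemble listed ones, but are neither listed nor needed, are in the scene too. What is shaped like the part that bears mouth but purple is not meant.

How it is judged:
On the way, in this order (a step that is already met when the one before it is completed fails the run):
1. the head stands upright against its stop (value of joint head below 0.07 rad), for 0.2 s.
2. the lamp is pushed in through the slots, not yet turned (value of joint plunger above 0.01 m and z of lamp_mid in the frame of mouth below 0.0335 m and horizontal distance between lamp_mid and mouth below 0.008 m and value of joint head below 0.07 rad and value of joint catch below 0.5 rad), for 0.05 s.
3. the lamp is turned a quarter turn while pushed in (value of joint plunger above 0.01 m and z of lamp_mid in the frame of mouth below 0.0335 m and horizontal distance between lamp_mid and mouth below 0.008 m and value of joint head below 0.07 rad and value of joint catch above 1.05 rad), for 0.2 s.
At the end, for the whole second after the job is handed in: Through the last second: head within 0.07 rad of upright; lamp within 8 mm of the socket axis, 0.14 rad of upright, pushed in (plunger over 10 mm), turned (catch over 1.05 rad) and gripped with over 2 N; each bystander within 30 mm of its start (all of step 3 and angle between lamp_mid's own z axis and vertical below 0.14 rad and contact force between the fingers and lamp above 2 N and distance of each of old_lamp, cup, water, yellow_tin, tube_rack, brush from where it was at the start of the episode below 0.03 m); the arm keeps its last pose, push and grip.
It fails at once if a bystander (old lamp, cup, bottle, tin, rack, brush) is shifted by more than 30 mm (distance of any of old_lamp, cup, water, yellow_tin, tube_rack, brush from where it was at the start of the episode above 0.03 m).
It also fails if it takes over 61 s, if anything falls off the work surface, if the arm or the gripper's body presses on something with over 40 N, if the wrist force passes 120 N, or if a joint passes its speed limit or range.

### The arm

A 6-joint arm with a two-finger parallel gripper is mounted at the origin on the work surface. World frame = base frame: x ahead of the robot, y to its left, z up, the work surface at z = 0. Lengths are in m, angles in rad, forces in N, time in s.
With the tool pointing down it reaches from about 0.35 to 0.875 m from the base axis. Payload 4.2 kg.
Tool frame: the origin (TCP) lies midway between the tips of the shut fingers; the grasp point (between the pads) lies 19 mm behind it; z points along the fingers, y is the direction in which the jaws open and shut (so a half turn about z gives the same grasp; the last joint's range is limited). The gripper opens to 85 mm and grips with 20 to 120 N. Pads are 22 mm wide; open, the fingers measure 114 mm over their backs; the gripper's body (76 mm by 85 mm) begins 54 mm behind the grasp point. The pads swing forward as they close: fully open they stand 13 mm farther back than shut.
Start: joints at [-0.968, 0.385, 0.008, 0, -1.194, -0.259], TCP at [0.211, -0.588, 0.202] pointing down, gripper open.
Joint ranges: [-3.14, 3.14], [-1.21, 2.06], [-1.07, 1.41], [-3.16, 2.05], [-2.99, -0.16], [-3.1, 3.1]. Speed limits (rad/s): [2.79, 2.79, 3.14, 3.14, 3.14, 3.14].

### API

Orientations are given as a 3x3 rotation matrix whose columns are the frame's x, y, z axes.
In Python, from plant import r, eyes, job gives the robot as it stands. The module is installed in compiled form; this text tells all that it offers.
- The arm moves only by the shell command python3 -m crank 'ROWS'. ROWS is JSON, a list of rows, each a list of 3 entries, a list of its own where there are three numbers: the shift along the world's x, y, z in mm, then the turn, a rotation vector about the world's x, y, z in degrees, then the opening, from -1 (shut) to 1 (fully open), so that 0 is half open. A call has exactly 8 rows; each row is the pose to reach, as a shift and turn from the pose commanded when the call began; what a row does not reach only later rows make up. A row lasts 1/10 s, in which the tool goes at most 50 mm and 8.59 degrees, less where a joint would pass 70% of its speed; a pose out of reach is approached as far as the arm can. A call with a gripper value outside its range is refused whole. The fingers move at their own pace and stop on an object; the grip force is fixed at half the most. Time passes only in rows, so rows that repeat a pose let the fingers close, or fill a call up. It gives the time, the measured TCP pose, the force and the opening at its end, in the units of the state.
- r.get_obs(): the state, without advancing time (a new reading comes with each control period).
- eyes.camera(name): name is "scene" or "top" or "wrist"; returns the picture (480x640x3 uint8, red, green, blue); there is no depth.
- eyes.calibration(name): a dict with "fx", "fy", "cx", "cy" (pixels), "distortion" ([k1, k2, p1, p2, k3] as OpenCV has them; the pictures are not rectified), "xyz" and "rotation" of the camera in the world. Camera axes: x right, y down, z forward; pixel columns grow to the right and rows downward; lengths in m; the calibration is good to about 2 mm. A picture is of the moment at which its call begins: read the wrist's pose just before it. calibration takes no time and is no camera call; for the wrist camera it gives the pose at the moment of the call.
- job.job_done(): hands the job in, once; it reports no verdict.
The state is a dict: "t": time; "joint_positions": joint angles; "dq": joint speeds; "effort": joint torques, N m; "ee_pos": TCP position; "tcp_rot": TCP orientation; "ft_force": force on the tool from outside, world axes, zero at the start; "torque": the same for the moment, N m; "gripper_width": finger opening in m.
Only numpy, scipy, OpenCV 4.12 (cv2) and the standard library are available. Lean on these libraries where they do the work, as an engineer would, in place of code of your own. Each camera call takes 0.05 s, during which the arm holds its last target.

## Working session

There is one attempt and no reset: what is moved stays moved. The work goes in short steps, Python scripts to look and compute and a shell command to move; the robot and the scene stay as the last step left them, time stands still between calls to the robot, and variables do not carry over. Pictures are saved under pics/ and viewed, and the job is handed in when it is done.

```bash
mkdir -p pics; ls; python3 - <<'E'
from plant import r, eyes, job
import cv2
o=r.get_obs();print({k:(o[k].round(3).tolist() if hasattr(o[k],'round') and hasattr(o[k],'tolist') else o[k]) for k in o})
for n in ["scene","top","wrist"]:
    c=eyes.calibration(n);print(n,c)
    cv2.imwrite(f"pics/{n}0.png",eyes.camera(n)[:,:,::-1])
E
```

```text
pics
{'t': 0.0, 'joint_positions': [-0.968, 0.386, 0.007, -0.001, -1.194, -0.259], 'dq': [0.0, -0.0, 0.0, -0.002, -0.002, -0.0], 'effort': [0.001, -39.229, 18.841, 4.186, -0.005, -0.0], 'ee_pos': [0.21, -0.588, 0.201], 'tcp_rot': [[-0.942, -0.337, -0.001], [-0.337, 0.942, 0.002], [0.0, 0.002, -1.0]], 'ft_force': [-0.51, -0.257, 0.042], 'torque': [0.038, -0.032, -0.006], 'gripper_width': 0.0852490850589502}
scene {'fx': 562.6319963731715, 'fy': 562.6319963731715, 'cx': 312.37049752373997, 'cy': 236.68760618452674, 'distortion': array([-0.03306346,  0.        ,  0.        ,  0.        ,  0.        ]), 'xyz': array([1.51637034, 0.02017232, 0.94987317]), 'rotation': array([[-0.12446547,  0.6520299 , -0.74790732],
       [ 0.99206949,  0.0950777 , -0.08220923],
       [ 0.01750643, -0.75220824, -0.65869286]])}
top {'fx': 583.4023895216895, 'fy': 583.4023895216895, 'cx': 317.8799792288295, 'cy': 254.38404213816062, 'distortion': array([-0.12998845,  0.        ,  0.        ,  0.        ,  0.        ]), 'xyz': array([ 0.26875719, -0.0850181 ,  1.8080685 ]), 'rotation': array([[ 0.01638051, -0.98590195,  0.16652032],
       [-0.99986323, -0.01577175,  0.00497762],
       [-0.00228113, -0.16657908, -0.98602546]])}
wrist {'fx': 428.0955766025841, 'fy': 428.0955766025841, 'cx': 315.29786091720524, 'cy': 244.97540252246122, 'distortion': array([-0.08105464,  0.        ,  0.        ,  0.        ,  0.        ]), 'xyz': array([ 0.14231135, -0.61211377,  0.37348701]), 'rotation': array([[-0.3362796 ,  0.90430496,  0.26296116],
       [ 0.94175652,  0.32193354,  0.09722886],
       [ 0.00326852,  0.28034147, -0.95989477]])}
```

View pics/scene0.png

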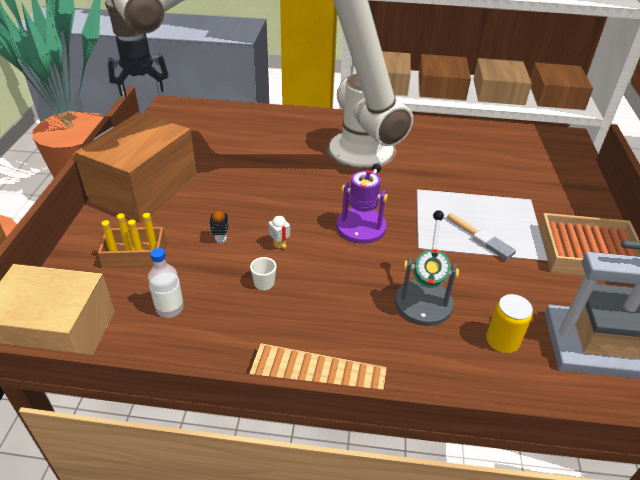

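View pics/top0.png

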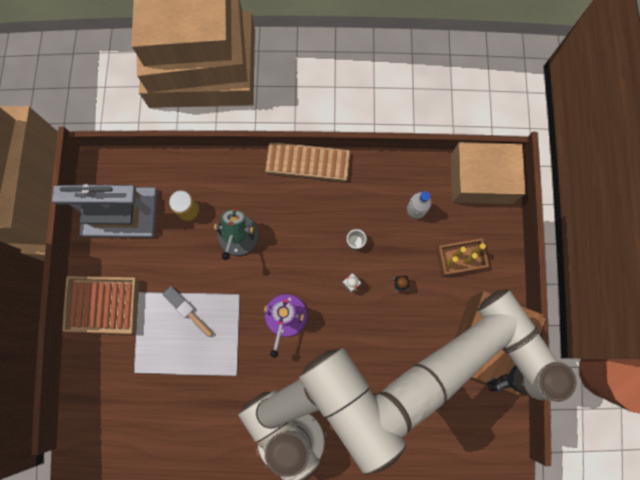

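View pics/wrist0.png

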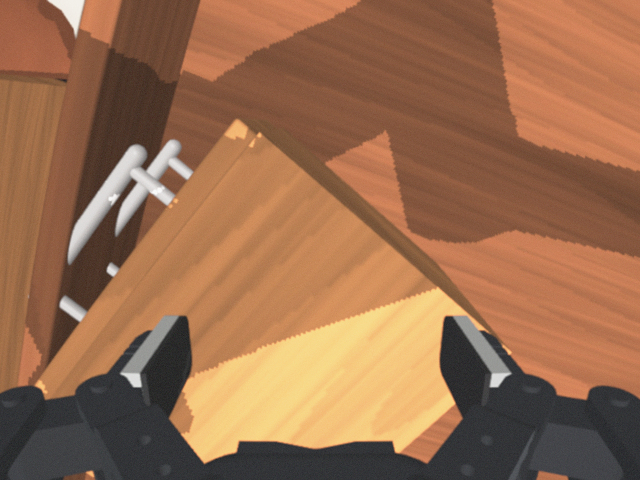

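The candidate sockets are the green head at scene (432,268) and top (233,225), and the purple one at scene (362,205), which is a decoy. The candidate lamps are the white and red one at scene (280,232) and top (352,283), and the black and amber one at scene (219,225), which is the old lamp. The candidate balls are the one on the green head at scene (438,215) and the one on the purple head at scene (376,168). I'm choosing the green head, the white lamp and the ball at (438,215), and will check each in a crop.

```bash
cat > h.py <<'E'
import numpy as np, cv2
from plant import r, eyes, job
def ray(c,uv):
    K=np.array([[c['fx'],0,c['cx']],[0,c['fy'],c['cy']],[0,0,1]])
    p=cv2.undistortPoints(np.array(uv,float).reshape(-1,1,2),K,np.array(c['distortion']))[0,0]
    d=c['rotation']@np.array([p[0],p[1],1.]);return np.array(c['xyz']),d/np.linalg.norm(d)
def plane(c,uv,z):
    o,d=ray(c,uv);return o+d*(z-o[2])/d[2]
def tri(*cu):
    A=np.zeros((3,3));b=np.zeros(3);L=[ray(c,uv) for c,uv in cu]
    for o,d in L:
        P=np.eye(3)-np.outer(d,d);A+=P;b+=P@o
    x=np.linalg.solve(A,b);return x,[float(np.linalg.norm((np.eye(3)-np.outer(d,d))@(x-o))) for o,d in L]
def proj(c,X):
    K=np.array([[c['fx'],0,c['cx']],[0,c['fy'],c['cy']],[0,0,1]])
    R=np.array(c['rotation']).T
    return cv2.projectPoints(np.array(X,float).reshape(-1,1,3),cv2.Rodrigues(R)[0],-R@np.array(c['xyz']),K,np.array(c['distortion']))[0][:,0]
def crop(im,x,y,w,h,s):
    return cv2.resize(im[y:y+h,x:x+w],None,fx=s,fy=s,interpolation=cv2.INTER_CUBIC)
E
python3 - <<'E'
import cv2,numpy as np
from h import crop
s=cv2.imread('pics/scene0.png');t=cv2.imread('pics/top0.png')
a=crop(s,390,200,80,130,4);b=crop(s,200,200,100,65,4)
b2=crop(t,200,200,80,75,4);c=crop(t,325,260,95,45,4)
W=np.zeros((600,800,3),np.uint8)
W[:520,:320]=a; W[:260,320:720]=b
W[265:565,325:645]=b2
cv2.imwrite('pics/crop0.png',W); cv2.imwrite('pics/crop1.png',cv2.resize(c,None,fx=2,fy=2))
E
```

```text
(no output)
```

View pics/crop0.png

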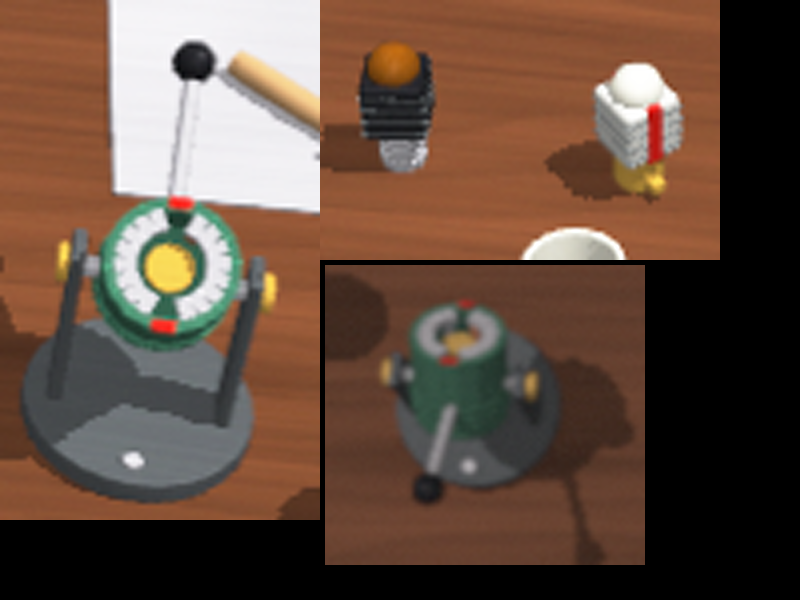

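View pics/crop1.png

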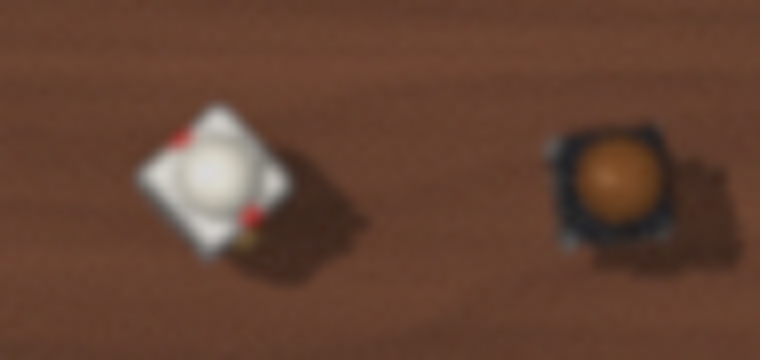

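```bash
python3 - <<'E'
from h import *
S=eyes.calibration('scene');T=eyes.calibration('top')
np.set_printoptions(precision=4,suppress=True)
def t2(n,s,t):
    x,e=tri((S,s),(T,t));print(n,x,np.round(e,4));return x
b=t2('ball',(438.2,215.5),(225.7,255.7))
l=t2('knobL',(406.5,264.7),(215.2,226.8))
q=t2('knobR',(457.5,273),(251.5,230))
# slots red: scene (181,203),(163,326); top (466,303),(449,360)
s1=t2('slotNear',(390+181/4,200+203/4),(200+(449-325)/4,200+(360-265)/4))
s2=t2('slotFar',(390+163/4,200+326/4),(200+(466-325)/4,200+(303-265)/4))
m=(l+q)/2;print('tilt',m,'knobdir',(q-l), 'ball-tilt',b-m,np.linalg.norm(b-m)); mm=(s1+s2)/2;print('mouth',mm,np.linalg.norm(mm-m))
# dome top scene (638,88)->; 
im=cv2.imread('pics/scene0.png');tm=cv2.imread('pics/top0.png')
d=t2('dome',(200+(638-320)/4,200+84/4),(325+214/8,260+172/8))
c=t2('olddome',(200+(394-320)/4,200+64/4),(325+619/8,260+179/8))
C=[plane(T,(325+u/8,260+v/8),.072) for u,v in [(218,102),(138,178),(292,184)]]
print('corners',C)
R=[plane(T,(325+u/8,260+v/8),.072) for u,v in [(181,138),(252,215)]];print('red',R,R[0]-R[1])
for n,uv,z in [('cup',(356,240),.05),('water',(425,197),.165),('tin',(181,203),.11),('purpleball',(273,353),.15)]: print(n,plane(T,uv,z))
print(plane(T,(240,237),0.012))
E
```

```text
ball [0.5355 0.186  0.182 ] [0.0014 0.0014]
knobL [0.6309 0.1768 0.1272] [0.0511 0.0511]
knobR [0.6342 0.1791 0.1073] [0.0562 0.0562]
slotNear [0.6323 0.1781 0.1647] [0.002 0.002]
slotFar [0.6844 0.1733 0.1259] [0.0018 0.0018]
tilt [0.6326 0.178  0.1172] knobdir [ 0.0033  0.0024 -0.02  ] ball-tilt [-0.0971  0.008   0.0648] 0.11698202251159592
mouth [0.6583 0.1757 0.1453] 0.03814204777042376
dome [ 0.4802 -0.1768  0.0776] [0.0019 0.0019]
olddome [ 0.48   -0.3288  0.0752] [0.002 0.002]
corners [array([ 0.5077, -0.1804,  0.072 ]), array([ 0.4785, -0.1506,  0.072 ]), array([ 0.4771, -0.2083,  0.072 ])]
red [array([ 0.4938, -0.1666,  0.072 ]), array([ 0.4652, -0.1934,  0.072 ])] [0.0286 0.0268 0.    ]
cup [ 0.6123 -0.1924  0.05  ]
water [ 0.7212 -0.3867  0.165 ]
tin [0.7065 0.34   0.11  ]
purpleball [0.2652 0.0451 0.15  ]
[0.6236 0.17   0.012 ]
```

```bash
python3 - <<'E'
from h import *
S=eyes.calibration('scene');T=eyes.calibration('top')
np.set_printoptions(precision=4,suppress=True)
l,e=tri((S,(406.5,264.7)),(T,(251.5,230)));q,f=tri((S,(457.5,273)),(T,(215.2,226.8)))
m=(l+q)/2;d=q-l;print(l,e,q,f,m,d,np.degrees(np.arctan2(-d[0],d[1])))
b=np.array([.5355,.186,.182]);v=b-m;print(v,np.linalg.norm(v),np.degrees(np.arctan2(v[1],-v[0])))
E
```

```text
[0.6259 0.1249 0.1111] [0.002521860731205785, 0.0025218607312057694] [0.6345 0.2339 0.1097] [0.0019207384578710804, 0.0019207384578710522] [0.6302 0.1794 0.1104] [ 0.0086  0.109  -0.0014] -4.526923853887087
[-0.0947  0.0066  0.0716] 0.11891103233995134 3.9780236829829594
```

Tilt axis is about (0.630, 0.179, 0.110), against a known height of 0.110. The ball is 119 mm from it (given 120) and the head is tilted about 0.65 rad. The head's x axis has a yaw of about -4.5°. The lamp is at (0.479, -0.178) with its x axis at a yaw of about 43.5°. I'll lift and pass over the lamp for a wrist view on the way to the ball.

```bash
python3 -m crank '[[[20,30,40],[0,0,8],-1],[[50,70,80],[0,0,16],-1],[[80,110,120],[0,0,25],-1],[[110,155,120],[0,0,33],-1],[[135,195,120],[0,0,41],-1],[[160,235,120],[0,0,49],-1],[[185,275,120],[0,0,57],-1],[[210,315,120],[0,0,65],-1]]'; python3 -m crank '[[[25,40,0],[0,0,8],-1],[[45,70,0],[0,0,16],-1],[[45,70,0],[0,0,24],-1],[[45,70,0],[0,0,32],-1],[[45,70,0],[0,0,40],-1],[[45,70,0],[0,0,48],-1],[[45,70,0],[0,0,49],-1],[[45,70,0],[0,0,49],-1]]'
python3 - <<'E'
from h import *
o=r.get_obs();print(o['t'],o['joint_positions'],o['ee_pos'],o['tcp_rot'],o['gripper_width'])
c=eyes.calibration('wrist');cv2.imwrite('pics/w1.png',eyes.camera('wrist')[:,:,::-1])
np.savez('w1.npz',**c)
for z in (.072,.088): print(proj(c,[.479,-.178,z]))
E
```

```text
t: 0.95
ee_pos: [0.411, -0.2879, 0.3224]
tcp_rot: [[-0.087, -0.996, 0.0], [-0.996, 0.087, 0.0], [-0.0, -0.0, -1.0]]
ft_force: [0.1, -0.1, 0.3]
gripper_width: -0.0
t: 1.75
ee_pos: [0.4553, -0.2198, 0.3221]
tcp_rot: [[0.689, -0.725, -0.0], [-0.725, -0.689, 0.0], [-0.0, 0.0, -1.0]]
ft_force: [-0.1, 0.1, -1.0]
gripper_width: 0.0001
1.75 [-1.28192466e-01  1.14135386e-01 -5.99804448e-02 -1.13904033e-04
 -1.39711403e+00  8.88470961e-01] [ 0.45525303 -0.21976693  0.32213512] [[ 6.89108916e-01 -7.24657664e-01 -4.15634571e-04]
 [-7.24657668e-01 -6.89109016e-01  1.66693556e-04]
 [-4.07213293e-04  1.86322763e-04 -9.99999900e-01]] 0.00011957056990076118
[[268.77600781 206.80427925]]
[[267.05483176 210.06922406]]
```

View pics/w1.png

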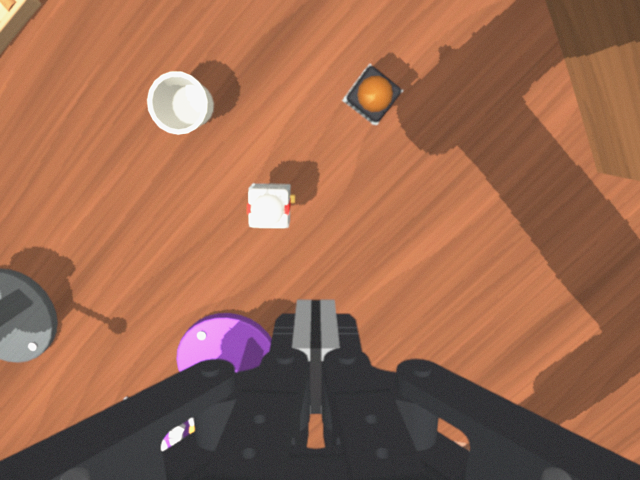

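The wrist view shows the lamp at about (269,206), with its red stripes left and right at (249,209) and (288,209). That matches the prediction of (268.8,206.8).

```bash
python3 - <<'E'
from h import *
np.set_printoptions(precision=4,suppress=True)
im=cv2.imread('pics/w1.png');c=dict(np.load('w1.npz'))
c={k:(v if v.ndim else float(v)) for k,v in c.items()}
hsv=cv2.cvtColor(im,cv2.COLOR_BGR2HSV)
m=((hsv[:,:,1]<45)&(hsv[:,:,2]>150)).astype(np.uint8);m[:170]=0;m[250:]=0;m[:,:230]=0;m[:,310:]=0
rd=((hsv[:,:,1]>170)&(hsv[:,:,2]>120)&((hsv[:,:,0]<4)|(hsv[:,:,0]>175))).astype(np.uint8);rd[:170]=0;rd[250:]=0;rd[:,:230]=0;rd[:,310:]=0
print(m.sum(),rd.sum())
n,l,st,ce=cv2.connectedComponentsWithStats(rd);print(st[1:],ce[1:])
cs=max(cv2.findContours(m|rd,0,2)[0],key=cv2.contourArea);print(cv2.minAreaRect(cs))
cv2.imwrite('pics/w1c.png',crop(im,220,160,100,90,7))
E
```

```text
1679 14
[[286 204   4   7  14]] [[288.     206.7143]]
((268.5, 205.5), (43.0, 41.0), 90.0)
```

View pics/w1c.png

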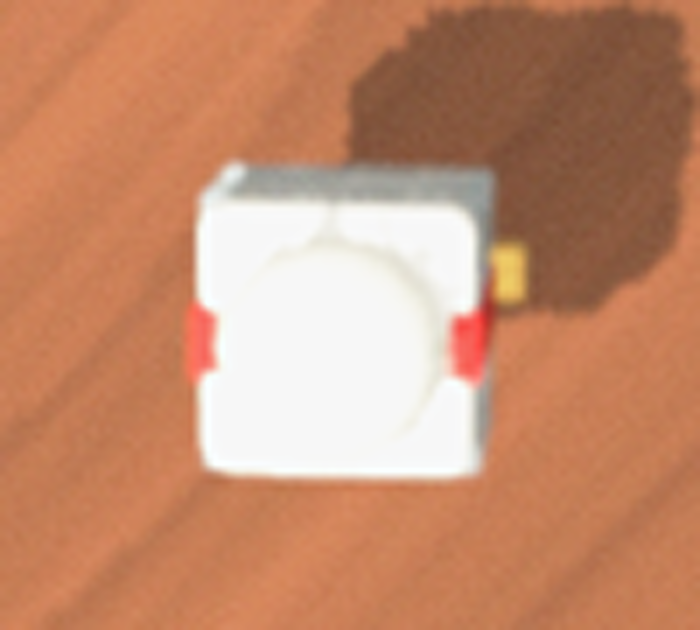

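```bash
python3 - <<'E'
from h import *
np.set_printoptions(precision=4,suppress=True)
c=dict(np.load('w1.npz'));c={k:(v if v.ndim else float(v)) for k,v in c.items()}
P=lambda u,v:plane(c,(220+u/7,160+v/7),.072)
print(P(340,337));a,b=P(188,343),P(488,347);print(a,b,np.linalg.norm(a-b),np.degrees(np.arctan2(*(b-a)[1::-1])))
a,b=P(203,470),P(480,472);print(a,b,np.degrees(np.arctan2(*(b-a)[1::-1])))
a,b=P(200,205),P(478,205);print(np.linalg.norm(a-b),np.degrees(np.arctan2(*(b-a)[1::-1])))
a,b=P(197,215),P(203,460);print(np.linalg.norm(a-b),np.degrees(np.arctan2(*(b-a)[1::-1])))
o=r.get_obs();print(o['ee_pos'],o['gripper_width'])
E
```

```text
[ 0.4782 -0.1768  0.072 ]
[ 0.4936 -0.1611  0.072 ] [ 0.4618 -0.1904  0.072 ] 0.04314643676158042 -137.34648870517182
[ 0.4796 -0.1484  0.072 ] [ 0.4502 -0.176   0.072 ] -136.9520516928216
0.03949047844758802 -136.6153890544924
0.0358347591971916 132.49489982831258
[ 0.4553 -0.2198  0.3222] 0.00015095915654729354
```

Lamp at (0.478, -0.177), yaw about 43°, and the stripes are about 43 mm apart as they should be. Now moving above the ball.

```bash
python3 -m crank '[[[10,48,0],[0,0,0],-1],[[20,96,0],[0,0,0],-1],[[30,144,0],[0,0,0],-1],[[40,192,0],[0,0,0],-1],[[50,240,0],[0,0,0],-1],[[60,288,0],[0,0,0],-1],[[70,336,0],[0,0,0],-1],[[77,384,0],[0,0,0],-1]]'; python3 -m crank '[[[3,22,-20],[0,0,0],-1],[[3,22,-50],[0,0,0],-1],[[3,22,-80],[0,0,0],-1],[[3,22,-100],[0,0,0],-1],[[3,22,-100],[0,0,0],-1],[[3,22,-100],[0,0,0],-1],[[3,22,-100],[0,0,0],-1],[[3,22,-100],[0,0,0],-1]]'
python3 - <<'E'
from h import *
c=eyes.calibration('scene');im=eyes.camera('scene')[:,:,::-1]
cv2.imwrite('pics/s2.png',crop(im,370,130,130,200,3))
cv2.imwrite('pics/w2.png',eyes.camera('wrist')[:,:,::-1])
E
```

```text
t: 2.6
ee_pos: [0.5325, 0.1662, 0.3223]
tcp_rot: [[0.689, -0.724, 0.0], [-0.724, -0.689, 0.0], [0.0, -0.0, -1.0]]
ft_force: [0.1, -0.7, 0.2]
gripper_width: -0.0002
t: 3.4
ee_pos: [0.5361, 0.1865, 0.224]
tcp_rot: [[0.691, -0.723, 0.003], [-0.723, -0.691, 0.002], [0.001, -0.003, -1.0]]
ft_force: [1.0, -0.7, -0.5]
gripper_width: -0.0
```

View pics/s2.png

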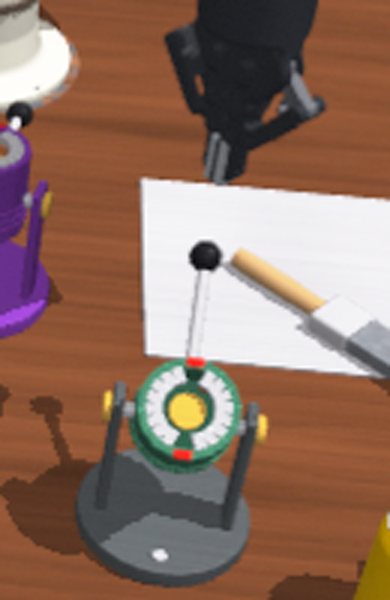

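View pics/w2.png

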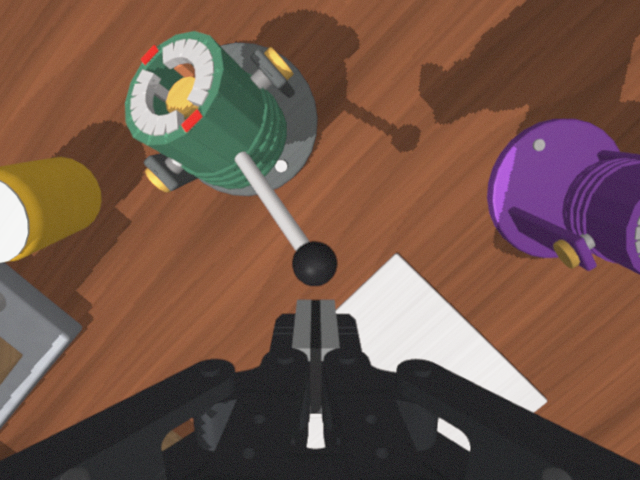

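```bash
python3 - <<'E'
from h import *
c=eyes.calibration('wrist')
print(plane(c,(315,263),.182),proj(c,[[.5355,.186,.182],[.5361,.1865,.224]]))
E
```

```text
[0.53409778 0.18764002 0.182     ] [[315.22217664 259.11358751]
 [313.22140833 289.57017446]]
```

```bash
python3 -m crank '[[[-1,0,-20],[0,0,0],-1],[[-2,0,-29],[0,0,0],-1],[[-7,0,-38],[0,0,0],-1],[[-11,0,-46],[0,0,0],-1],[[-15,0,-54],[0,0,0],-1],[[-18,1,-62],[0,0,0],-1],[[-21,1,-70],[0,0,0],-1],[[-23,1,-78],[0,0,0],-1]]'; python3 -m crank '[[[-1,0,-7],[0,0,0],-1],[[-2,0,-14],[0,0,0],-1],[[-3,0,-20],[0,0,0],-1],[[-3,0,-24],[0,0,0],-1],[[-3,0,-27],[0,0,0],-1],[[-3,0,-29],[0,0,0],-1],[[-3,0,-31],[0,0,0],-1],[[-3,0,-31],[0,0,0],-1]]'
python3 - <<'E'
from h import *
im=eyes.camera('scene')[:,:,::-1]
cv2.imwrite('pics/s3.png',crop(im,370,130,130,200,3))
o=r.get_obs();print(o['ee_pos'],o['ft_force'])
E
```

```text
t: 4.3
ee_pos: [0.5087, 0.1874, 0.1451]
tcp_rot: [[0.691, -0.723, -0.006], [-0.723, -0.691, -0.0], [-0.004, 0.005, -1.0]]
ft_force: [-19.7, 6.4, 15.6]
gripper_width: -0.0002
t: 5.1
ee_pos: [0.4989, 0.1806, 0.11]
tcp_rot: [[0.689, -0.724, -0.023], [-0.725, -0.689, -0.014], [-0.006, 0.026, -1.0]]
ft_force: [-18.2, -7.2, 6.6]
gripper_width: 0.0002
[0.49890244 0.18058339 0.11007137] [-17.3050682   -6.38683467   6.79185246]
```

View pics/s3.png

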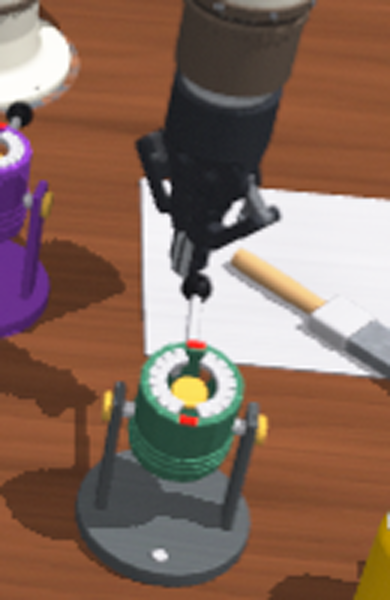

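The tip slipped off the ball on the robot side with the head at about 0.2–0.3 rad. I'll lift off, then press on the rod just inside the ball.

```bash
python3 -m crank '[[[-8,0,10],[0,0,0],-1],[[-10,2,30],[0,0,0],-1],[[-8,2,55],[0,0,0],-1],[[-5,0,75],[0,0,0],-1],[[10,0,80],[0,0,0],-1],[[20,0,80],[0,0,0],-1],[[20,0,80],[0,0,0],-1],[[20,0,80],[0,0,0],-1]]'
python3 - <<'E'
from h import *
im=eyes.camera('scene')[:,:,::-1]
cv2.imwrite('pics/s4.png',crop(im,370,130,130,200,3))
c=eyes.calibration('wrist');np.savez('w4.npz',**c)
cv2.imwrite('pics/w4.png',eyes.camera('wrist')[:,:,::-1])
o=r.get_obs();print(o['ee_pos'],o['ft_force'])
for th in (.1,.2,.3,.4):
  b=np.array([.630-.12*np.cos(th)*.997,.179+.12*np.cos(th)*.075,.11+.12*np.sin(th)]);print(th,b,proj(c,b),proj(eyes.calibration('scene'),b))
E
```

```text
t: 5.95
ee_pos: [0.5289, 0.187, 0.1922]
tcp_rot: [[0.691, -0.723, -0.002], [-0.723, -0.691, -0.001], [-0.001, 0.002, -1.0]]
ft_force: [0.4, -0.5, -0.1]
gripper_width: -0.0001
[0.52870754 0.18696487 0.19249544] [ 0.86356474 -0.22923994  0.89643015]
0.1 [0.5109577  0.18795504 0.12198001] [[334.32546937 264.48147623]] [[433.65153787 229.30885856]]
0.2 [0.51274483 0.1878206  0.13384032] [[333.18289139 269.06730388]] [[434.45255544 225.831527  ]]
0.3 [0.51570354 0.18759803 0.14546242] [[330.47878396 272.45716484]] [[435.22876147 222.71129148]]
0.4 [0.51980426 0.18728955 0.1567302 ] [[325.99480668 274.42280373]] [[435.97305444 219.98310815]]
```

View pics/w4.png

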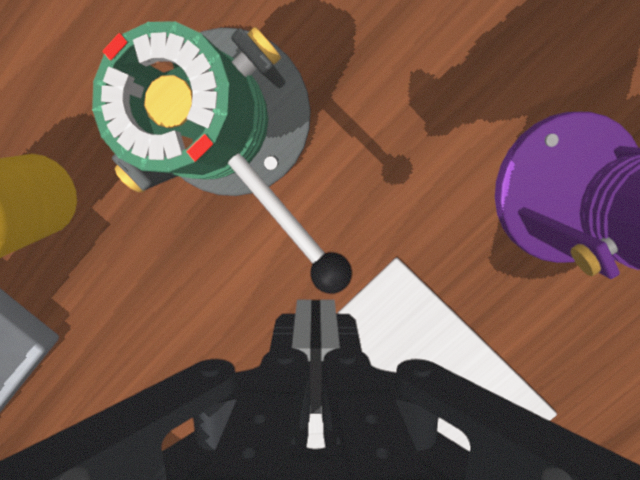

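View pics/s4.png

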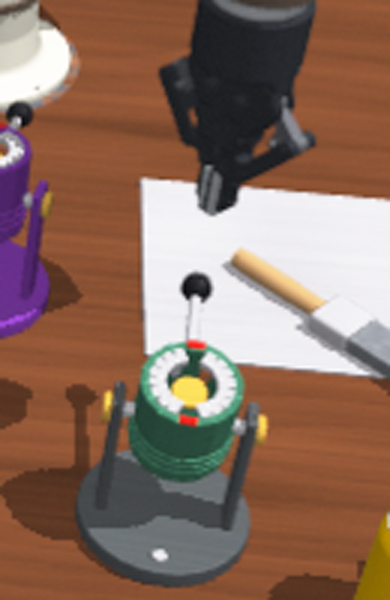

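```bash
python3 -m crank '[[[9,-1,-10],[0,0,0],-1],[[9,-1,-30],[0,0,0],-1],[[9,-1,-42],[0,0,0],-1],[[9,-1,-50],[0,0,0],-1],[[9,-1,-57],[0,0,0],-1],[[9,-1,-64],[0,0,0],-1],[[9,-1,-70],[0,0,0],-1],[[9,-1,-74],[0,0,0],-1]]'; python3 -m crank '[[[0,0,-2],[0,0,0],-1],[[0,0,-4],[0,0,0],-1],[[0,0,-6],[0,0,0],-1],[[0,0,-8],[0,0,0],-1],[[0,0,-9],[0,0,0],-1],[[0,0,-9],[0,0,0],-1],[[0,0,-9],[0,0,0],-1],[[0,0,-9],[0,0,0],-1]]'
python3 - <<'E'
from h import *
im=eyes.camera('scene')[:,:,::-1]
cv2.imwrite('pics/s5.png',crop(im,370,130,130,200,3))
cv2.imwrite('pics/w5.png',eyes.camera('wrist')[:,:,::-1])
E
```

```text
t: 6.85
ee_pos: [0.5384, 0.1862, 0.119]
tcp_rot: [[0.691, -0.723, 0.0], [-0.723, -0.691, 0.0], [-0.0, -0.0, -1.0]]
ft_force: [0.2, -0.6, 0.1]
gripper_width: -0.0004
t: 7.65
ee_pos: [0.5385, 0.1862, 0.1105]
tcp_rot: [[0.691, -0.723, 0.0], [-0.723, -0.691, 0.0], [0.0, -0.0, -1.0]]
ft_force: [-0.2, -1.1, -0.6]
gripper_width: -0.0
```

View pics/s5.png

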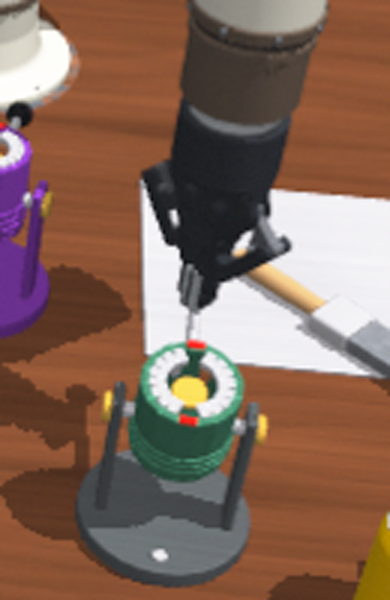

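View pics/w5.png

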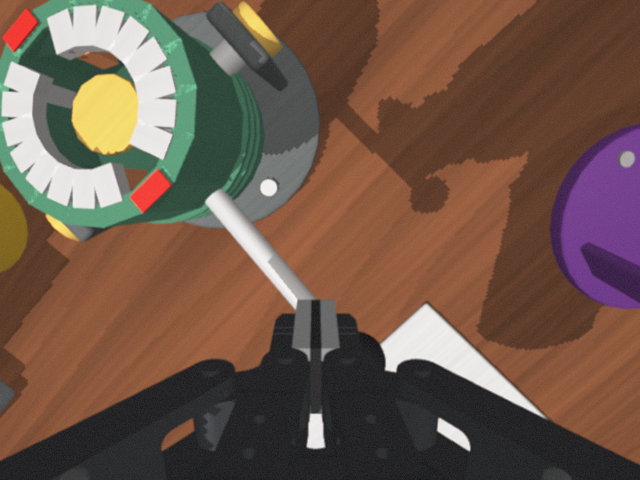

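No contact force at all: the rod isn't solid, so only the ball can be pressed. I'll go back up and centre on the ball, slightly on its inner side.

```bash
python3 -m crank '[[[0,0,30],[0,0,0],-1],[[0,0,65],[0,0,0],-1],[[-12,1,65],[0,0,0],-1],[[-20,2,65],[0,0,0],-1],[[-20,2,60],[0,0,0],-1],[[-20,2,53],[0,0,0],-1],[[-20,2,53],[0,0,0],-1],[[-20,2,53],[0,0,0],-1]]'
python3 - <<'E'
from h import *
im=eyes.camera('scene')[:,:,::-1]
cv2.imwrite('pics/s6.png',crop(im,400,160,80,80,7))
cv2.imwrite('pics/w6.png',crop(eyes.camera('wrist')[:,:,::-1],220,220,200,150,4))
E
```

```text
t: 8.55
ee_pos: [0.5183, 0.1879, 0.1622]
tcp_rot: [[0.691, -0.723, -0.002], [-0.723, -0.691, -0.001], [-0.0, 0.002, -1.0]]
ft_force: [-1.6, 0.4, 0.1]
gripper_width: -0.0001
```

View pics/s6.png

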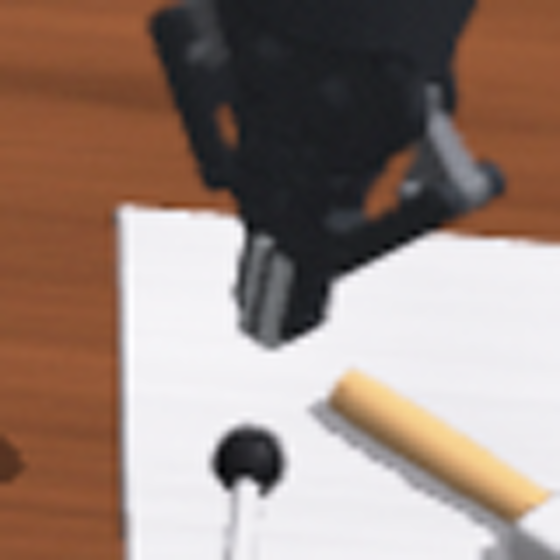

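View pics/w6.png

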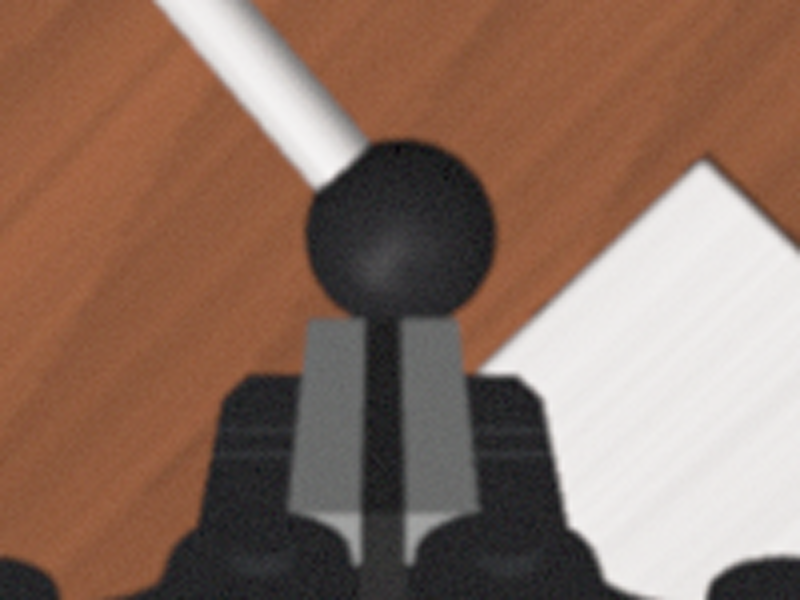

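```bash
python3 - <<'E'
from h import *
c=eyes.calibration('wrist');S=eyes.calibration('scene')
o=r.get_obs();print(o['ee_pos'],proj(c,o['ee_pos']),proj(S,o['ee_pos']))
print(tri((S,(435.6,225.4)),(c,(320.2,278))))
for z in (.13,.135,.14,.145):print(plane(c,(320.2,278),z))
for th in (.15,.2,.25,.3):
  b=np.array([.630-.12*np.cos(th)*.997,.179+.12*np.cos(th)*.075,.11+.12*np.sin(th)]);print(th,b,proj(c,b),proj(S,b))
E
```

```text
[0.51859402 0.1881345  0.16290976] [[313.94743049 289.28071876]] [[436.78160213 217.53470866]]
(array([0.51272088, 0.19001128, 0.13533628]), [0.00015549871971803062, 0.00015549871971803716])
[0.51128882 0.19127138 0.13      ]
[0.51264979 0.18994018 0.135     ]
[0.51401076 0.18860898 0.14      ]
[0.51537173 0.18727778 0.145     ]
0.15 [0.51170343 0.18789894 0.12793258] [[324.11686535 271.59439615]] [[434.05471018 227.52777765]]
0.2 [0.51274483 0.1878206  0.13384032] [[322.97140009 274.17718817]] [[434.45255544 225.831527  ]]
0.25 [0.51407932 0.18772021 0.13968848] [[321.35663282 276.44174067]] [[434.84420033 224.22456352]]
0.3 [0.51570354 0.18759803 0.14546242] [[319.23589831 278.35439037]] [[435.22876147 222.71129148]]
```

```bash
python3 - <<'E'
from h import *
c=eyes.calibration('wrist');S=eyes.calibration('scene')
print(tri((S,(438.9,209.3)),(c,(315.5,299.5))))
o=r.get_obs()
for k in range(0,30,5): print(k,proj(c,o['ee_pos']+[0,0,k/1000]),proj(S,o['ee_pos']+[0,0,k/1000]))
E
```

```text
(array([0.52188796, 0.18598438, 0.18788138]), [0.0026258539485226216, 0.0026258539485226103])
0 [[313.94743049 289.28071876]] [[436.78160213 217.53470866]]
5 [[313.92283388 293.80460174]] [[437.14734755 215.79107052]]
10 [[313.8969302  298.57293134]] [[437.51493254 214.03827633]]
15 [[313.86961426 303.60575141]] [[437.88437022 212.27625736]]
20 [[313.84076948 308.92531811]] [[438.25567383 210.50494422]]
25 [[313.8102664  314.55640693]] [[438.62885671 208.72426688]]
```

```bash
python3 -m crank '[[[-1,2,-4],[0,0,0],-1],[[-2,2,-8],[0,0,0],-1],[[-2,2,-11],[0,0,0],-1],[[-2,2,-14],[0,0,0],-1],[[-2,2,-17],[0,0,0],-1],[[-2,2,-20],[0,0,0],-1],[[-2,2,-20],[0,0,0],-1],[[-2,2,-20],[0,0,0],-1]]'
python3 - <<'E'
from h import *
im=eyes.camera('scene')[:,:,::-1]
cv2.imwrite('pics/s7.png',crop(im,400,160,80,80,7))
cv2.imwrite('pics/w7.png',crop(eyes.camera('wrist')[:,:,::-1],220,220,200,150,4))
E
```

```text
t: 9.45
ee_pos: [0.5165, 0.1902, 0.1433]
tcp_rot: [[0.691, -0.723, 0.0], [-0.723, -0.691, -0.0], [0.0, 0.0, -1.0]]
ft_force: [-0.2, 0.3, -0.1]
gripper_width: -0.0001
```

View pics/s7.png

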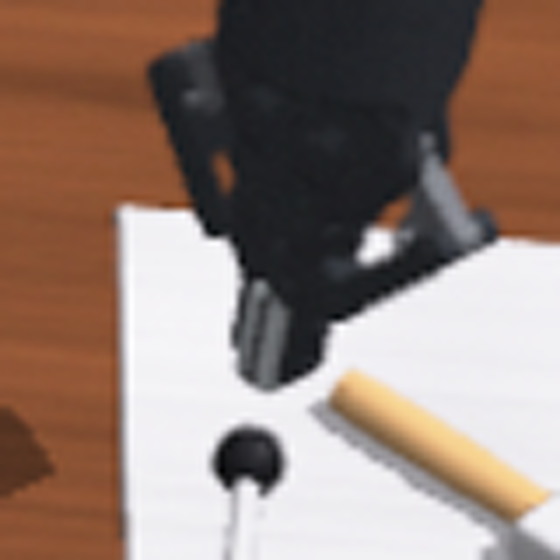

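View pics/w7.png

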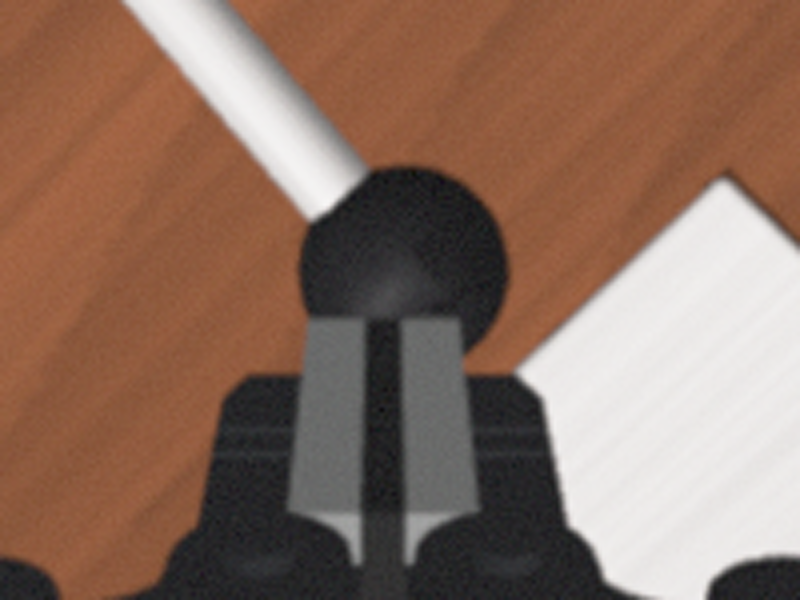

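```bash
python3 -m crank '[[[-1,0,-2],[0,0,0],-1],[[-1,0,-4],[0,0,0],-1],[[-1,0,-6],[0,0,0],-1],[[-1,0,-8],[0,0,0],-1],[[-1,0,-8],[0,0,0],-1],[[-1,0,-8],[0,0,0],-1],[[-1,0,-8],[0,0,0],-1],[[-1,0,-8],[0,0,0],-1]]'
python3 - <<'E'
from h import *
im=eyes.camera('scene')[:,:,::-1]
cv2.imwrite('pics/s8.png',crop(im,400,160,80,80,7))
E
```

```text
t: 10.35
ee_pos: [0.5155, 0.1902, 0.1354]
tcp_rot: [[0.691, -0.723, 0.0], [-0.723, -0.691, 0.0], [0.0, -0.0, -1.0]]
ft_force: [0.1, 0.7, 0.2]
gripper_width: -0.0
```

View pics/s8.png

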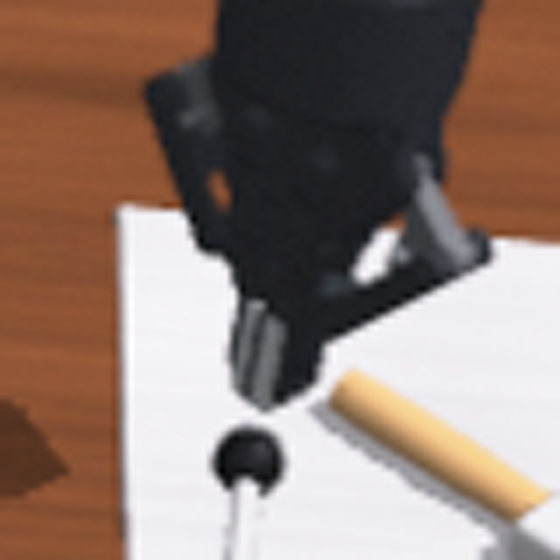

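```bash
python3 -m crank '[[[-1,0,-2],[0,0,0],-1],[[-1,0,-4],[0,0,0],-1],[[-1,0,-5],[0,0,0],-1],[[-1,0,-6],[0,0,0],-1],[[-1,0,-7],[0,0,0],-1],[[-1,0,-8],[0,0,0],-1],[[-1,0,-8],[0,0,0],-1],[[-1,0,-8],[0,0,0],-1]]'
python3 - <<'E'
from h import *
im=eyes.camera('scene')[:,:,::-1]
cv2.imwrite('pics/s9.png',crop(im,400,160,80,80,7))
cv2.imwrite('pics/w9.png',crop(eyes.camera('wrist')[:,:,::-1],220,220,200,150,4))
E
```

```text
t: 11.2
ee_pos: [0.5144, 0.1902, 0.1273]
tcp_rot: [[0.691, -0.723, -0.0], [-0.723, -0.691, -0.0], [0.0, 0.0, -1.0]]
ft_force: [-0.3, 0.1, 0.5]
gripper_width: -0.0002
```

View pics/s9.png

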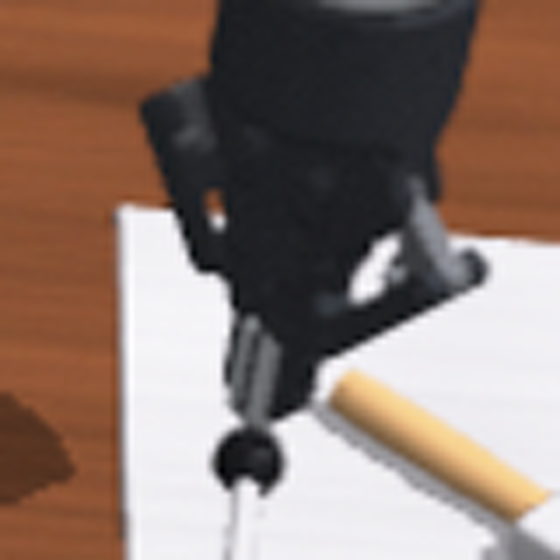

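View pics/w9.png

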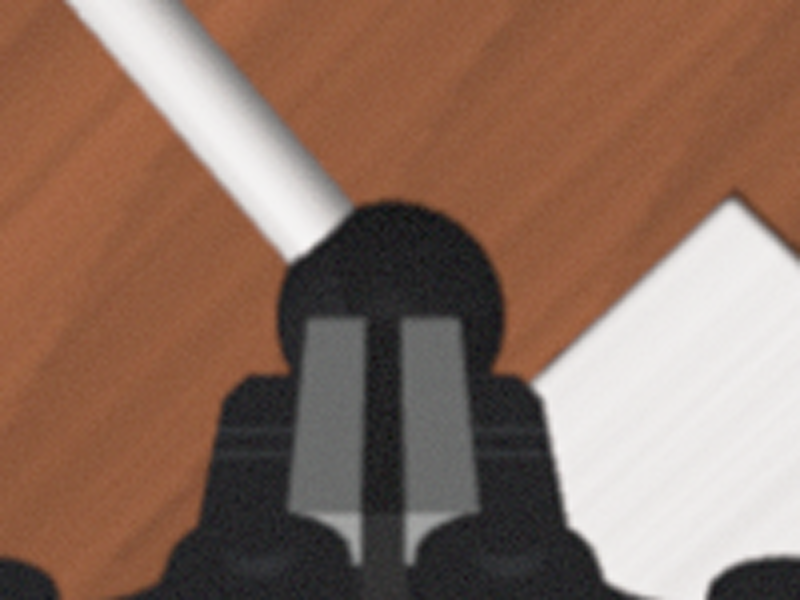

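```bash
python3 - <<'E'
from h import *
np.set_printoptions(precision=4,suppress=True)
c=eyes.calibration('wrist');S=eyes.calibration('scene')
o=r.get_obs();R=o['tcp_rot'];p=o['ee_pos'];print(p,c['xyz'],R.T@(c['xyz']-p), R.T@c['rotation'])
for k in (0,10,20):
  for dx in (0,.011): print(k,dx,proj(c,p-R[:,2]*k/1000+R[:,0]*dx),proj(S,p-R[:,2]*k/1000+R[:,0]*dx))
b=tri((S,(400+248/7,160+460/7)),(c,(220+391/4,220+312/4)));print(b)
E
```

```text
[0.5145 0.1902 0.1274] [0.5628 0.1387 0.2994] [ 0.0707  0.0006 -0.1721] [[-0.0007 -0.9592 -0.2827]
 [ 1.     -0.0007  0.    ]
 [-0.0002 -0.2827  0.9592]]
0 0 [[313.9108 289.2603]] [[435.0879 228.5796]]
0 0.011 [[313.8687 265.2227]] [[431.6822 230.401 ]]
10 0 [[313.8413 298.5536]] [[435.7981 225.2118]]
10 0.011 [[313.7953 273.3676]] [[432.3779 227.029 ]]
20 0 [[313.764  308.9072]] [[436.5154 221.8091]]
20 0.011 [[313.7134 282.4667]] [[433.0805 223.6218]]
(array([0.5125, 0.1899, 0.1342]), [2.828213690574991e-05, 2.8282136905797857e-05])
```

```bash
python3 -m crank '[[[0,0,-1],[0,0,0],-1],[[0,0,-2],[0,0,0],-1],[[0,0,-3],[0,0,0],-1],[[0,0,-4],[0,0,0],-1],[[0,0,-5],[0,0,0],-1],[[0,0,-6],[0,0,0],-1],[[0,0,-6],[0,0,0],-1],[[0,0,-6],[0,0,0],-1]]'
```

```text
t: 12.1
ee_pos: [0.5144, 0.1902, 0.1213]
tcp_rot: [[0.691, -0.723, 0.0], [-0.723, -0.691, -0.0], [0.0, -0.0, -1.0]]
ft_force: [0.5, 0.2, -0.2]
gripper_width: 0.0004
```

```bash
python3 -m crank '[[[0,0,-1],[0,0,0],-1],[[0,0,-2],[0,0,0],-1],[[0,0,-3],[0,0,0],-1],[[0,0,-4],[0,0,0],-1],[[0,0,-5],[0,0,0],-1],[[0,0,-6],[0,0,0],-1],[[0,0,-6],[0,0,0],-1],[[0,0,-6],[0,0,0],-1]]'
python3 - <<'E'
from h import *
im=eyes.camera('scene')[:,:,::-1]
cv2.imwrite('pics/s10.png',crop(im,380,160,100,130,4))
cv2.imwrite('pics/w10.png',crop(eyes.camera('wrist')[:,:,::-1],220,220,200,150,4))
E
```

```text
t: 12.9
ee_pos: [0.5142, 0.1901, 0.1153]
tcp_rot: [[0.691, -0.723, -0.0], [-0.723, -0.691, -0.0], [-0.0, 0.0, -1.0]]
ft_force: [-3.2, 0.3, 4.6]
gripper_width: -0.0
```

View pics/s10.png

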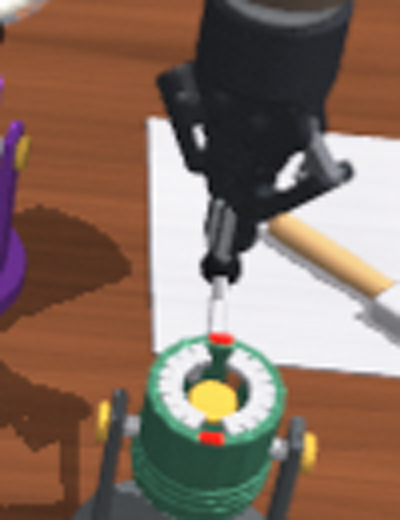

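View pics/w10.png

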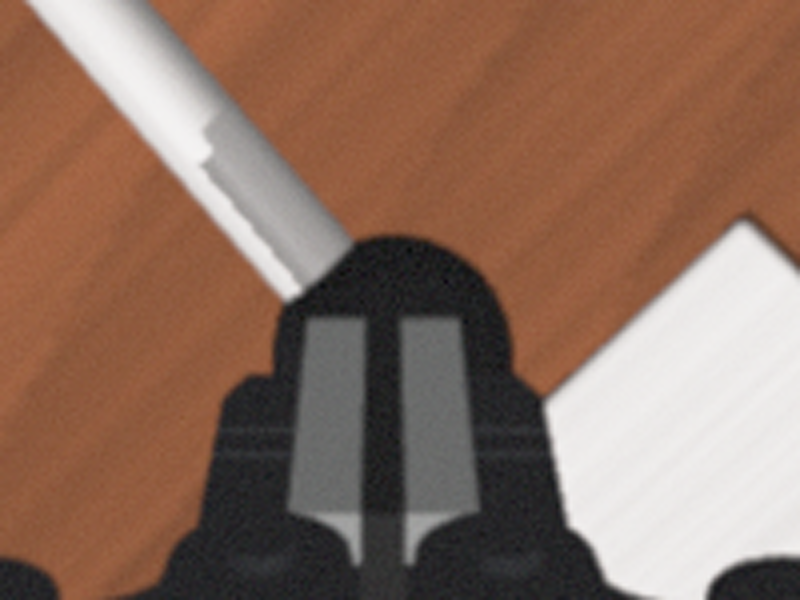

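```bash
python3 -m crank '[[[0,0,6],[0,0,0],-1],[[5,-1,6],[0,0,0],-1],[[5,-1,0],[0,0,0],-1],[[4,-1,-4],[0,0,0],-1],[[4,-1,-8],[0,0,0],-1],[[3,-1,-12],[0,0,0],-1],[[3,-1,-16],[0,0,0],-1],[[2,-1,-20],[0,0,0],-1]]'
python3 - <<'E'
from h import *
im=eyes.camera('scene')[:,:,::-1]
cv2.imwrite('pics/s11.png',crop(im,380,160,100,130,4))
cv2.imwrite('pics/w11.png',crop(eyes.camera('wrist')[:,:,::-1],120,120,300,225,2.6))
E
```

```text
t: 13.8
ee_pos: [0.5168, 0.1898, 0.0952]
tcp_rot: [[0.691, -0.723, 0.001], [-0.723, -0.691, 0.001], [0.0, -0.001, -1.0]]
ft_force: [0.7, 1.3, 3.8]
gripper_width: 0.0003
```

View pics/s11.png

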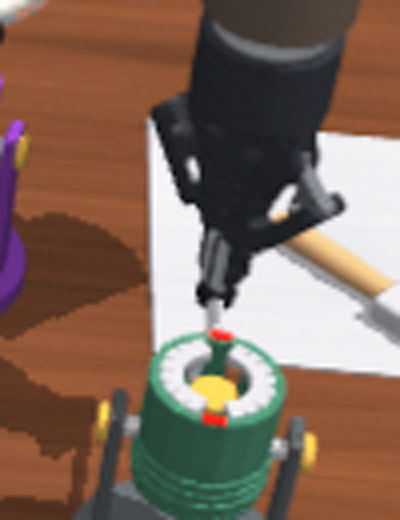

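View pics/w11.png

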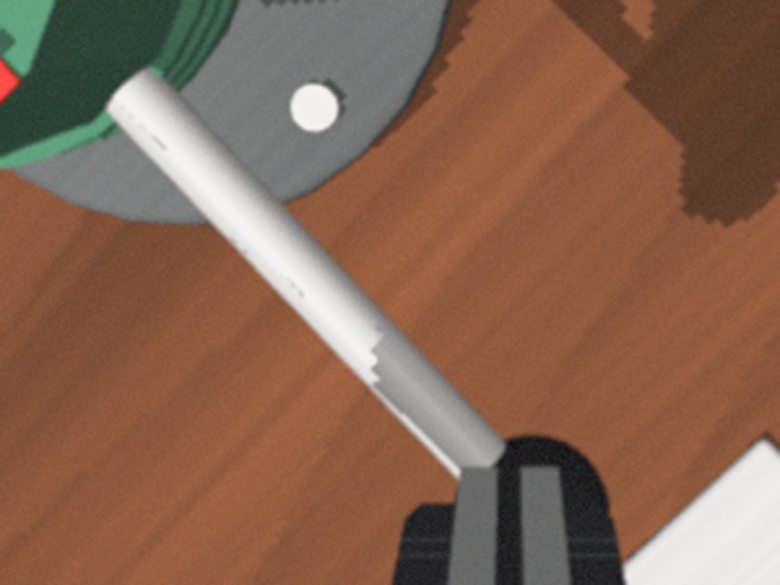

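It's working: the head has come nearly upright. I'll keep pressing to the stop and watch the force.

```bash
python3 -m crank '[[[-1,0,-2],[0,0,0],-1],[[-1,0,-4],[0,0,0],-1],[[-1,0,-6],[0,0,0],-1],[[-1,0,-7],[0,0,0],-1],[[-1,0,-8],[0,0,0],-1],[[-1,0,-9],[0,0,0],-1],[[-1,0,-9],[0,0,0],-1],[[-1,0,-9],[0,0,0],-1]]'
python3 - <<'E'
from h import *
im=eyes.camera('scene')[:,:,::-1]
cv2.imwrite('pics/s12.png',crop(im,380,160,100,130,4))
E
```

```text
t: 14.7
ee_pos: [0.5162, 0.1892, 0.0921]
tcp_rot: [[0.692, -0.721, 0.003], [-0.721, -0.692, -0.0], [0.002, -0.002, -1.0]]
ft_force: [-9.1, -0.8, 31.5]
gripper_width: 0.0001
```

View pics/s12.png

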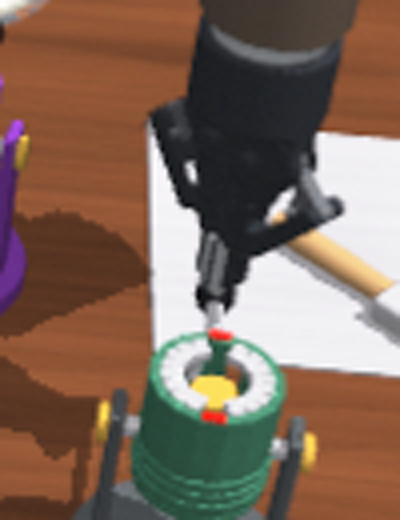

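At the stop: 31 N and the head isn't moving any further. Contact shows the real tips sit about 30 mm behind the reported TCP, since the reported TCP z is 0.092 with the ball top at 0.122. I'll lift, open, and measure the socket.

```bash
python3 -m crank '[[[0,0,30],[0,0,0],-1],[[0,0,80],[0,0,0],-1],[[0,-20,130],[0,0,0],1],[[0,-40,180],[0,0,0],1],[[0,-40,200],[0,0,0],1],[[0,-40,200],[0,0,0],1],[[0,-40,200],[0,0,0],1],[[0,-40,200],[0,0,0],1]]'
python3 - <<'E'
from h import *
c=eyes.calibration('wrist');np.savez('w13.npz',**c)
cv2.imwrite('pics/w13.png',eyes.camera('wrist')[:,:,::-1])
cv2.imwrite('pics/s13f.png',eyes.camera('scene')[:,:,::-1])
im=cv2.imread('pics/s13f.png');cv2.imwrite('pics/s13.png',crop(im,380,200,100,130,4))
cv2.imwrite('pics/t13f.png',eyes.camera('top')[:,:,::-1])
E
```

```text
t: 15.55
ee_pos: [0.5141, 0.1487, 0.2841]
tcp_rot: [[0.691, -0.723, -0.005], [-0.723, -0.691, -0.002], [-0.002, 0.005, -1.0]]
ft_force: [0.7, -0.3, -0.6]
gripper_width: 0.0845
```

View pics/w13.png

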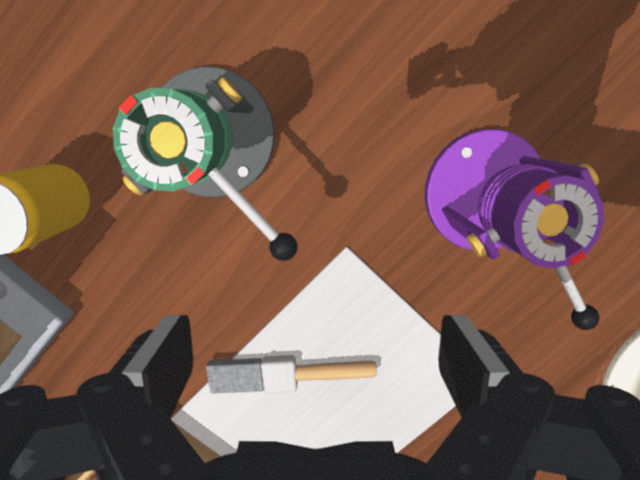

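View pics/s13.png

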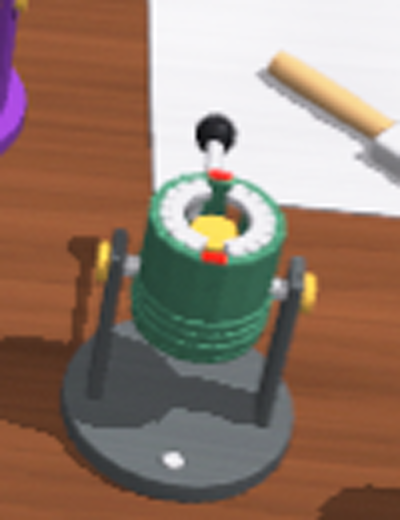

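```bash
python3 - <<'E'
from h import *
np.set_printoptions(precision=4,suppress=True)
ld=lambda f:{k:(v if v.ndim else float(v)) for k,v in np.load(f).items()}
c=ld('w13.npz');S=eyes.calibration('scene');T=eyes.calibration('top')
def reds(f,box):
    im=cv2.imread(f);h=cv2.cvtColor(im,cv2.COLOR_BGR2HSV)
    m=((h[:,:,1]>150)&(h[:,:,2]>110)&((h[:,:,0]<6)|(h[:,:,0]>174))).astype(np.uint8)
    M=np.zeros_like(m);x,y,w,hh=box;M[y:y+hh,x:x+w]=m[y:y+hh,x:x+w]
    n,l,st,ce=cv2.connectedComponentsWithStats(M);return [(ce[i],int(st[i,4])) for i in range(1,n) if st[i,4]>6]
w=reds('pics/w13.png',(100,80,120,110));s=reds('pics/s13f.png',(400,230,70,50));t=reds('pics/t13f.png',(205,190,60,70))
print(w,s,t)
cv2.imwrite('pics/t13.png',crop(cv2.imread('pics/t13f.png'),200,190,80,75,6))
W=[plane(c,a[0],.155) for a in w];Sx=[plane(S,a[0],.155) for a in s];Tx=[plane(T,a[0],.155) for a in t]
for n,L in (('w',W),('s',Sx),('t',Tx)):
    if len(L)==2:
        d=L[1]-L[0];print(n,L,(L[0]+L[1])/2,np.linalg.norm(d),np.degrees(np.arctan2(d[1],d[0]))%180)
print('ball',tri((S,(434,233.2)),(c,(284,247))))
for a in w:
  print([tri((c,a[0]),(S,b[0])) for b in s])
E
```

```text
[(array([127.5787, 104.2753]), 178), (array([195.1361, 175.483 ]), 147)] [(array([434.5, 243.5]), 10), (array([433.3529, 264.0588]), 17)] [(array([232.5, 213.8]), 10)]
w [array([0.6626, 0.1769, 0.155 ]), array([0.5972, 0.1825, 0.155 ])] [0.6299 0.1797 0.155 ] 0.06569442605998922 175.1375668077206
s [array([0.5981, 0.1813, 0.155 ]), array([0.6625, 0.1766, 0.155 ])] [0.6303 0.179  0.155 ] 0.06449515152035014 175.78380137372739
ball (array([0.5089, 0.1907, 0.1088]), [0.00022361829006739775, 0.0002236182900674435])
[(array([0.6486, 0.1692, 0.1978]), [0.0034145123551973413, 0.0034145123551973084]), (array([0.6626, 0.1767, 0.1552]), [0.00016643621087452105, 0.00016643621087450978])]
[(array([0.5973, 0.1821, 0.1544]), [0.0005961534897826017, 0.0005961534897825795]), (array([0.6034, 0.1923, 0.1017]), [0.005112860227922595, 0.005112860227922586])]
```

View pics/t13.png

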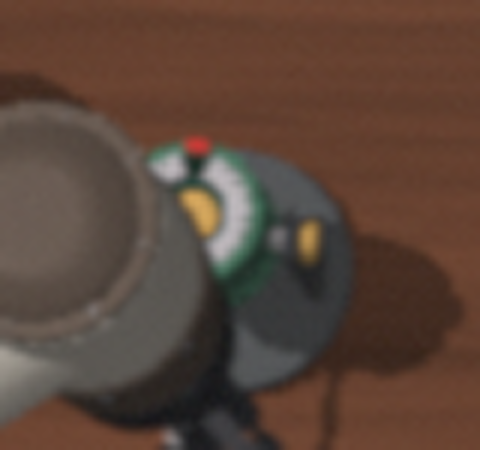

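Mouth at (0.630, 0.1795, 0.155), slot yaw -4.7°. Both marks triangulate to z ≈ 0.155, so the head is upright. Now to the lamp.

```bash
python3 -m crank '[[[-5,-45,0],[0,0,0],1],[[-10,-92,0],[0,0,-0.5],1],[[-15,-140,0],[0,0,-0.5],1],[[-20,-188,0],[0,0,-0.5],1],[[-26,-236,0],[0,0,-0.5],1],[[-32,-282,0],[0,0,-0.5],1],[[-36,-326,0],[0,0,-0.5],1],[[-36,-326,-40],[0,0,-0.5],1]]';  python3 -m crank '[[[0,0,-40],[0,0,0],1],[[0,0,-80],[0,0,0],1],[[0,0,-110],[0,0,0],1],[[0,0,-140],[0,0,0],1],[[0,0,-160],[0,0,0],1],[[0,0,-175],[0,0,0],1],[[0,0,-175],[0,0,0],1],[[0,0,-175],[0,0,0],1]]'
python3 - <<'E'
from h import *
c=eyes.calibration('wrist');np.savez('w14.npz',**c)
cv2.imwrite('pics/w14.png',eyes.camera('wrist')[:,:,::-1])
im=eyes.camera('scene')[:,:,::-1];cv2.imwrite('pics/s14.png',crop(im,220,160,120,110,5))
print(proj(c,[.4782,-.177,.072]),r.get_obs()['ee_pos'])
E
```

```text
t: 16.5
ee_pos: [0.4819, -0.1817, 0.2501]
tcp_rot: [[0.681, -0.732, 0.01], [-0.732, -0.681, -0.004], [0.01, -0.005, -1.0]]
ft_force: [0.5, -0.4, -0.4]
gripper_width: 0.0856
t: 17.3
ee_pos: [0.4794, -0.1768, 0.0711]
tcp_rot: [[0.685, -0.729, -0.001], [-0.729, -0.685, -0.0], [-0.001, 0.001, -1.0]]
ft_force: [0.1, 0.1, -0.4]
gripper_width: 0.0852
[[316.21379626 291.50944294]] [ 0.48014828 -0.17686578  0.07213571]
```

View pics/w14.png

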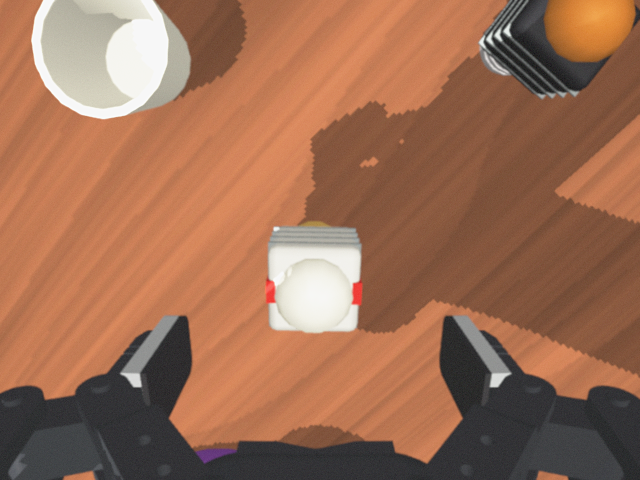

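View pics/s14.png

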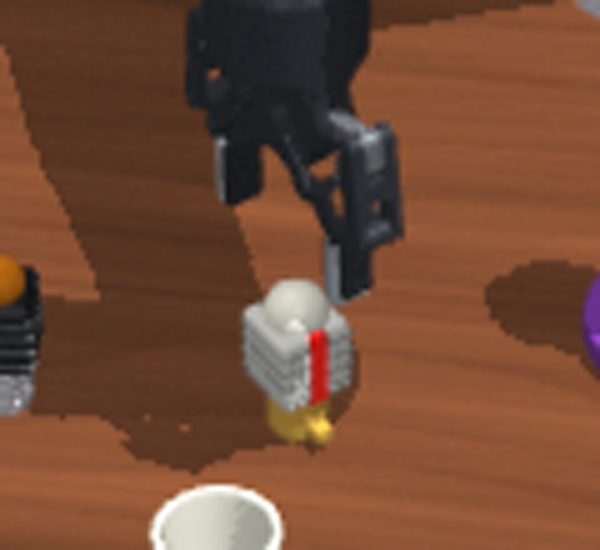

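```bash
python3 - <<'E'
from h import *
c=eyes.calibration('wrist');S=eyes.calibration('scene')
o=r.get_obs();R=o['tcp_rot'];p=o['ee_pos'];print(p)
for k in (0,20,30,40,50): print(k,proj(S,[p-R[:,1]*.045-R[:,2]*k/1000,p+R[:,1]*.045-R[:,2]*k/1000]).round(1).tolist(),proj(c,[p-R[:,1]*.0425-R[:,2]*k/1000,p-R[:,1]*.0425-R[:,2]*k/1000+R[:,0]*.011]).round(1).tolist())
print(tri((S,(288.5,219.5)),(c,(178,318))))
E
```

```text
[ 0.48014828 -0.17686578  0.07213571]
0 [[289.2, 232.6], [268.7, 213.2]] [[216.1, 289.1], [214.3, 265.2]]
20 [[289.1, 226.1], [268.5, 206.8]] [[204.9, 308.6], [202.6, 282.3]]
30 [[289.0, 222.9], [268.3, 203.6]] [[198.3, 320.1], [195.7, 292.4]]
40 [[289.0, 219.6], [268.2, 200.3]] [[190.8, 333.0], [187.9, 303.9]]
50 [[289.0, 216.3], [268.0, 197.1]] [[182.4, 347.7], [179.0, 316.9]]
(array([ 0.5168546 , -0.14818475,  0.11382297]), [0.0020142360585986103, 0.0020142360585987166])
```

The open tips appear about 42 mm behind the reported TCP (about 30 mm when shut, consistent with the ball contact), so the pads reach lamp_mid height at a reported z of about 0.

```bash
python3 -m crank '[[[-1,0,-15],[0,0,0],1],[[-1,0,-30],[0,0,0],1],[[-1,0,-45],[0,0,0],1],[[-1,0,-58],[0,0,0],1],[[-1,0,-69],[0,0,0],1],[[-1,0,-69],[0,0,0],1],[[-1,0,-69],[0,0,0],1],[[-1,0,-69],[0,0,0],1]]'
python3 - <<'E'
from h import *
cv2.imwrite('pics/w15.png',eyes.camera('wrist')[:,:,::-1])
im=eyes.camera('scene')[:,:,::-1];cv2.imwrite('pics/s15.png',crop(im,220,160,120,110,5))
E
```

```text
t: 18.2
ee_pos: [0.4791, -0.1769, 0.0032]
tcp_rot: [[0.685, -0.729, 0.002], [-0.729, -0.685, -0.0], [0.001, -0.001, -1.0]]
ft_force: [-0.4, -0.2, -0.3]
gripper_width: 0.0855
```

View pics/s15.png

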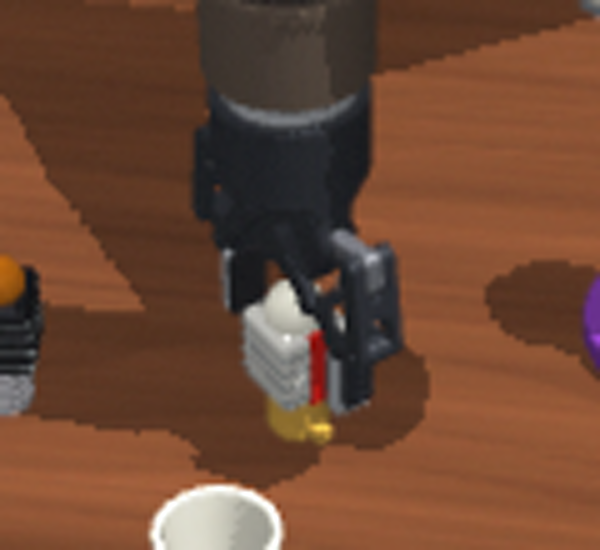

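View pics/w15.png

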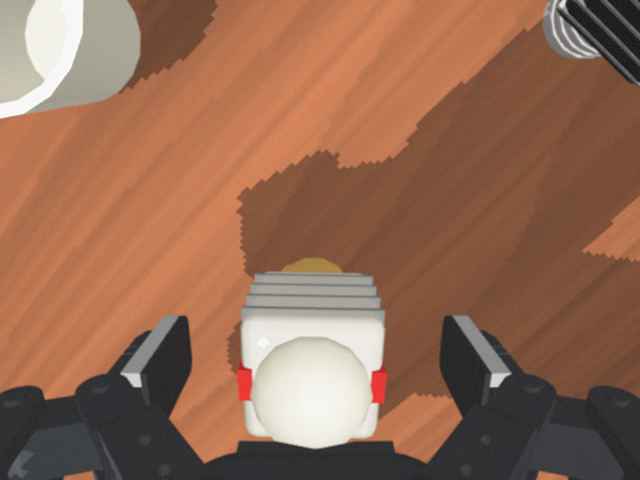

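```bash
python3 -m crank '[[[0,0,0],[0,0,0],-1],[[0,0,0],[0,0,0],-1],[[0,0,0],[0,0,0],-1],[[0,0,0],[0,0,0],-1],[[0,0,0],[0,0,0],-1],[[0,0,0],[0,0,0],-1],[[0,0,3],[0,0,0],-1],[[0,0,8],[0,0,0],-1]]'
python3 - <<'E'
from h import *
cv2.imwrite('pics/w16.png',eyes.camera('wrist')[:,:,::-1])
im=eyes.camera('scene')[:,:,::-1];cv2.imwrite('pics/s16.png',crop(im,220,160,120,110,5))
E
```

```text
t: 19.1
ee_pos: [0.4777, -0.1767, 0.01]
tcp_rot: [[0.684, -0.729, -0.002], [-0.729, -0.684, 0.0], [-0.001, 0.001, -1.0]]
ft_force: [0.0, -0.4, -0.7]
gripper_width: 0.0394
```

View pics/s16.png

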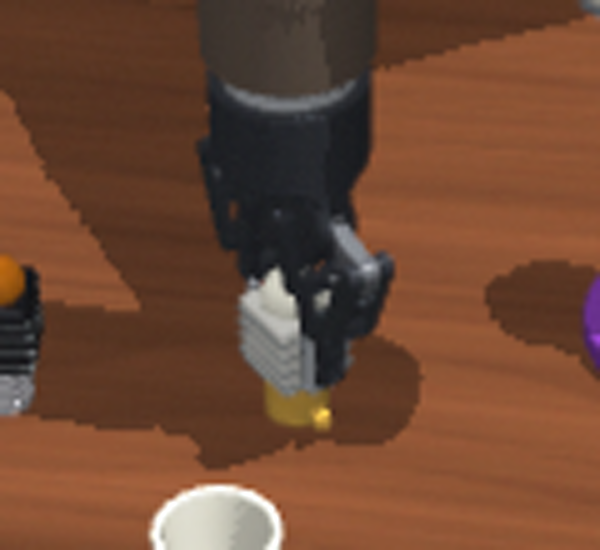

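View pics/w16.png

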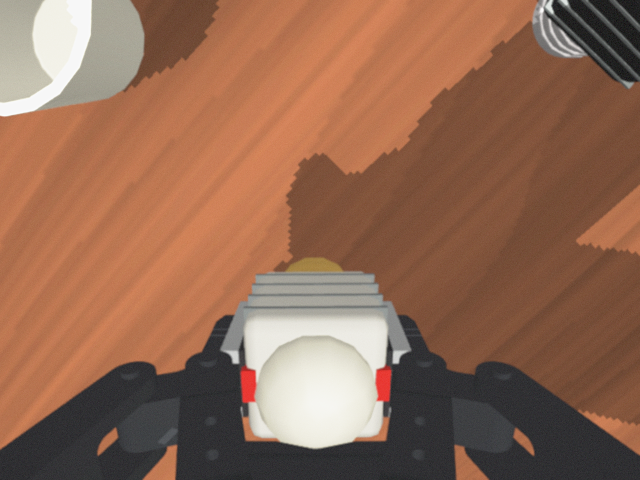

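Gripped at a width of 39.4 mm, and lamp raised and upright. Lifting, then carrying it over the socket with a -48° turn.

```bash
python3 -m crank '[[[0,0,40],[0,0,0],-1],[[0,0,85],[0,0,0],-1],[[0,0,130],[0,0,0],-1],[[0,0,175],[0,0,0],-1],[[0,0,215],[0,0,0],-1],[[8,25,240],[0,0,-4],-1],[[20,55,250],[0,0,-8],-1],[[35,90,250],[0,0,-13],-1]]';python3 -m crank '[[[15,38,0],[0,0,-5],-1],[[31,76,0],[0,0,-10],-1],[[48,114,0],[0,0,-15],-1],[[64,152,0],[0,0,-20],-1],[[80,190,0],[0,0,-25],-1],[[97,228,0],[0,0,-30],-1],[[112,256,0],[0,0,-35],-1],[[117,266,0],[0,0,-35],-1]]'; python3 -m crank '[[[0,0,0],[0,0,0],-1],[[0,0,0],[0,0,0],-1],[[0,0,0],[0,0,0],-1],[[0,0,0],[0,0,0],-1],[[0,0,0],[0,0,0],-1],[[0,0,0],[0,0,0],-1],[[0,0,0],[0,0,0],-1],[[0,0,0],[0,0,0],-1]]'
python3 - <<'E'
from h import *
c=eyes.calibration('wrist');np.savez('w17.npz',**c)
cv2.imwrite('pics/w17.png',eyes.camera('wrist')[:,:,::-1])
im=eyes.camera('scene')[:,:,::-1];cv2.imwrite('pics/s17f.png',im);cv2.imwrite('pics/s17.png',crop(im,370,110,120,180,3.3))
o=r.get_obs();print(o['ee_pos'],o['tcp_rot'],o['joint_positions'],o['gripper_width'])
E
```

```text
t: 20.0
ee_pos: [0.5142, -0.0863, 0.2628]
tcp_rot: [[0.499, -0.867, 0.005], [-0.867, -0.499, 0.0], [0.002, -0.004, -1.0]]
ft_force: [0.1, -0.1, -0.6]
gripper_width: 0.0391
t: 20.8
ee_pos: [0.6308, 0.182, 0.2586]
tcp_rot: [[-0.082, -0.997, -0.002], [-0.997, 0.082, -0.0], [0.0, 0.002, -1.0]]
ft_force: [0.2, -0.2, -2.0]
gripper_width: 0.0392
t: 21.6
ee_pos: [0.6304, 0.1791, 0.2604]
tcp_rot: [[-0.084, -0.996, 0.0], [-0.996, 0.084, 0.0], [-0.0, -0.0, -1.0]]
ft_force: [0.4, -0.2, -1.4]
gripper_width: 0.0397
[0.63039513 0.1791919  0.26030602] [[-8.36884723e-02 -9.96491965e-01 -6.05281139e-05]
 [-9.96491967e-01  8.36884730e-02 -9.80515154e-06]
 [ 1.48362602e-05  5.94952011e-05 -9.99999998e-01]] [ 5.23252734e-01  4.07782284e-01  1.87245595e-01 -2.22923467e-05
 -1.35031697e+00 -6.07034329e-01] 0.03929378412236435
```

View pics/s17.png

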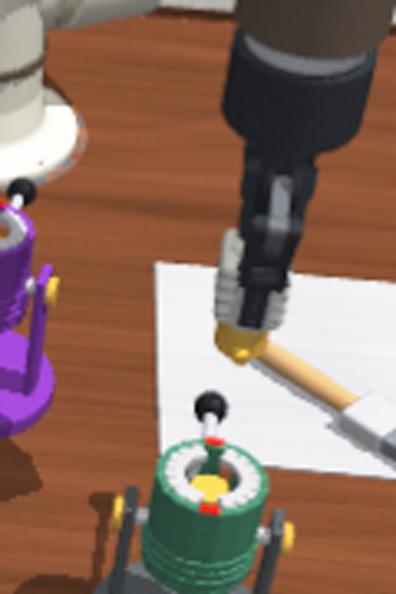

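View pics/w17.png

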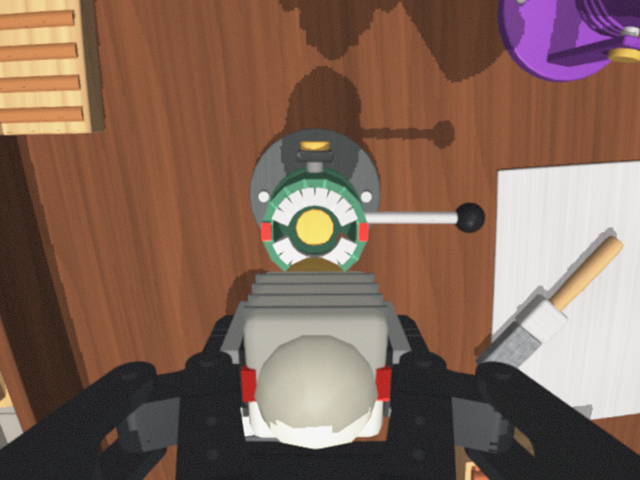

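```bash
python3 - <<'E'
from h import *
np.set_printoptions(precision=4,suppress=True)
c={k:(v if v.ndim else float(v)) for k,v in np.load('w17.npz').items()}
for u in (249,316,383): print(plane(c,(u,384.5),.329))
for u in (266,363,314.5): print(plane(c,(u,231.3),.155))
im=cv2.imread('pics/w17.png');cv2.imwrite('pics/w17c.png',crop(im,220,240,200,210,3))
S=eyes.calibration('scene')
# expected scene pixel of cap bottom centre & lug
for z in (.257,.287): print(proj(S,[.6304,.1792,z]))
im=cv2.imread('pics/s17f.png');cv2.imwrite('pics/s17c.png',crop(im,420,165,50,65,9))
E
```

```text
[0.6479 0.1776 0.329 ]
[0.6291 0.1791 0.329 ]
[0.6103 0.1808 0.329 ]
[0.662 0.177 0.155]
[0.5973 0.1825 0.155 ]
[0.6296 0.1798 0.155 ]
[[442.3244 215.6773]]
[[444.9415 203.6318]]
```

View pics/w17c.png

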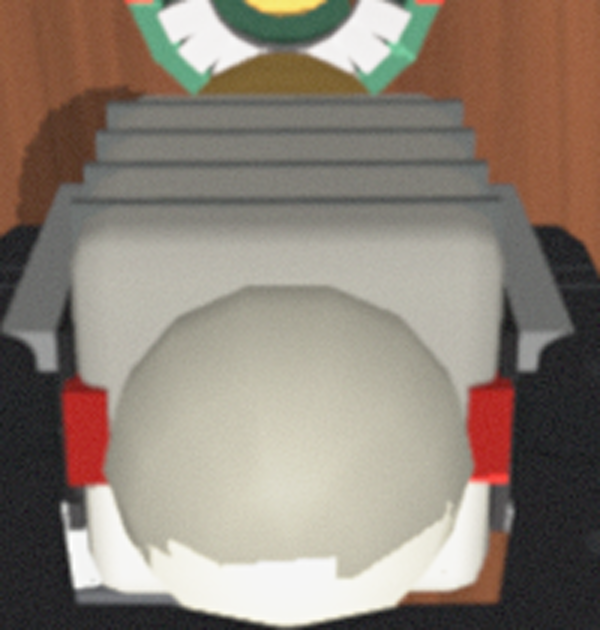

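View pics/s17c.png

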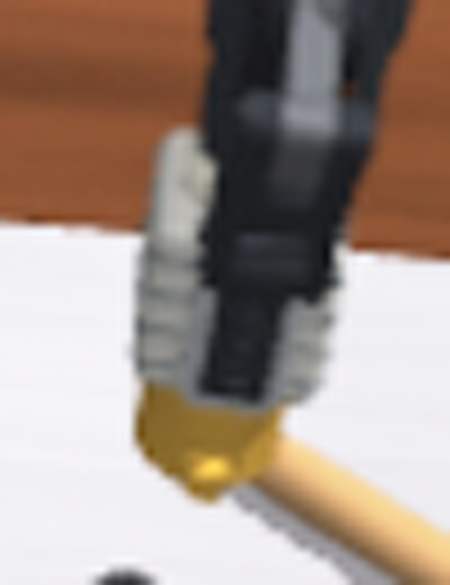

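Lamp axis and mouth agree to within about 1 mm, and yaw to within about 0.2°. Descending to just above the rim and then into the slots.

```bash
python3 -m crank '[[[0,0.5,-25],[0,0,0],-1],[[0,0.5,-50],[0,0,0],-1],[[0,0.5,-70],[0,0,0],-1],[[0,0.5,-85],[0,0,0],-1],[[0,0.5,-95],[0,0,0],-1],[[0,0.5,-98],[0,0,0],-1],[[0,0.5,-101],[0,0,0],-1],[[0,0.5,-103],[0,0,0],-1]]'
python3 - <<'E'
from h import *
cv2.imwrite('pics/w18.png',eyes.camera('wrist')[:,:,::-1])
im=eyes.camera('scene')[:,:,::-1];cv2.imwrite('pics/s18.png',crop(im,390,180,90,110,5))
o=r.get_obs();print(o['ee_pos'],o['ft_force'],o['torque'])
E
```

```text
t: 22.5
ee_pos: [0.6309, 0.1799, 0.158]
tcp_rot: [[-0.084, -0.997, 0.001], [-0.997, 0.084, 0.001], [-0.001, -0.001, -1.0]]
ft_force: [-0.1, -0.1, -2.0]
gripper_width: 0.0395
[0.630627   0.17980162 0.15781057] [ 0.41399428  0.66660744 -1.70019412] [ 0.0431767  -0.04083714  0.01169204]
```

View pics/s18.png

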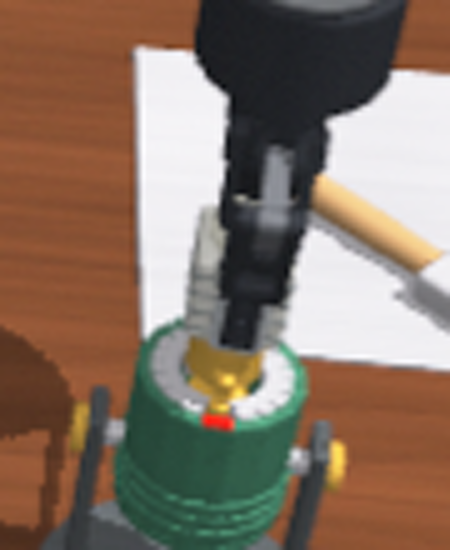

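View pics/w18.png

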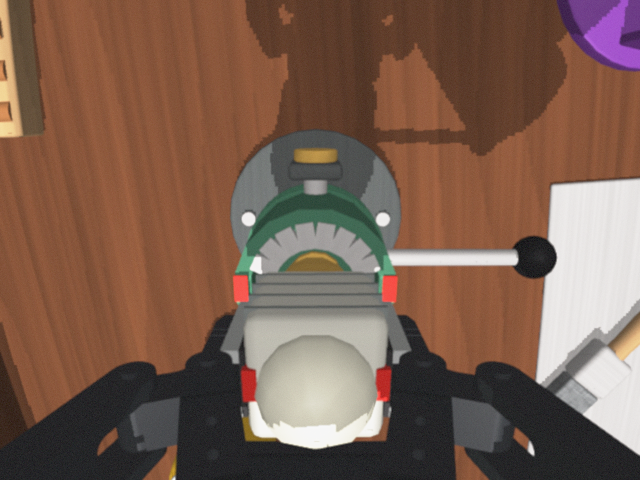

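```bash
python3 -m crank '[[[-0.5,-0.3,-2],[0,0,0],-1],[[-0.5,-0.3,-4],[0,0,0],-1],[[-0.5,-0.3,-6],[0,0,0],-1],[[-0.5,-0.3,-8],[0,0,0],-1],[[-0.5,-0.3,-10],[0,0,0],-1],[[-0.5,-0.3,-12],[0,0,0],-1],[[-0.5,-0.3,-12],[0,0,0],-1],[[-0.5,-0.3,-12],[0,0,0],-1]]'
python3 - <<'E'
from h import *
im=eyes.camera('scene')[:,:,::-1];cv2.imwrite('pics/s19.png',crop(im,390,180,90,110,5))
o=r.get_obs();print(o['ee_pos'],o['ft_force'],o['torque'])
E
```

```text
t: 23.4
ee_pos: [0.6302, 0.1797, 0.1457]
tcp_rot: [[-0.084, -0.997, 0.001], [-0.997, 0.084, 0.001], [-0.001, -0.001, -1.0]]
ft_force: [0.4, 1.6, 0.9]
gripper_width: 0.0398
[0.63019232 0.1797642  0.1457019 ] [-0.10811501  1.26691582  0.50514308] [ 0.59852338  0.13735005 -0.059821  ]
```

View pics/s19.png

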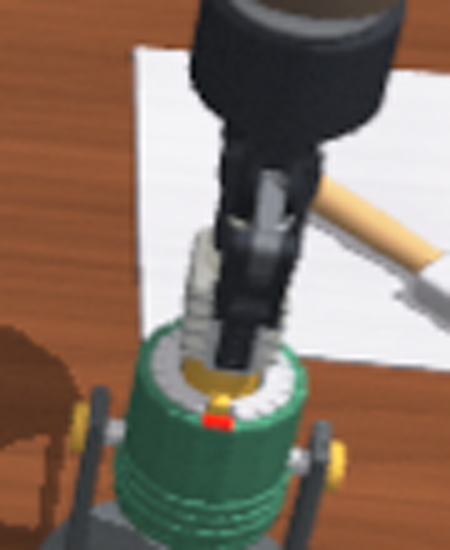

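```bash
python3 -m crank '[[[0,0.4,-2],[0,0,0],-1],[[0,0.4,-4],[0,0,0],-1],[[0,0.4,-6],[0,0,0],-1],[[0,0.4,-8],[0,0,0],-1],[[0,0.4,-8],[0,0,0],-1],[[0,0.4,-8],[0,0,0],-1],[[0,0.4,-8],[0,0,0],-1],[[0,0.4,-8],[0,0,0],-1]]'
python3 - <<'E'
from h import *
im=eyes.camera('scene')[:,:,::-1];cv2.imwrite('pics/s20.png',crop(im,390,180,90,110,5))
o=r.get_obs();print(o['ee_pos'],o['ft_force'],o['torque'],o['gripper_width'])
E
```

```text
t: 24.25
ee_pos: [0.6302, 0.1797, 0.1381]
tcp_rot: [[-0.083, -0.997, 0.001], [-0.997, 0.083, -0.0], [-0.0, -0.001, -1.0]]
ft_force: [-1.2, 1.1, 6.2]
gripper_width: 0.0392
[0.63018533 0.17974377 0.13811891] [-1.4228732   0.68963767  5.84836775] [0.34799034 0.51901279 0.01719698] 0.03948647013738946
```

View pics/s20.png

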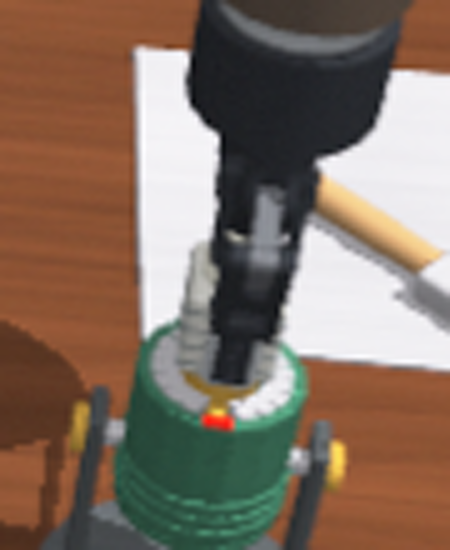

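Plunger force is about 7.5 N (roughly 9 mm in), which matches the depth. Pushing home.

```bash
python3 -m crank '[[[0,0,-2],[0,0,0],-1],[[0,0,-3],[0,0,0],-1],[[0,0,-4],[0,0,0],-1],[[0,0,-5],[0,0,0],-1],[[0,0,-6],[0,0,0],-1],[[0,0,-7],[0,0,0],-1],[[0,0,-7],[0,0,0],-1],[[0,0,-7],[0,0,0],-1]]'
python3 - <<'E'
from h import *
im=eyes.camera('scene')[:,:,::-1];cv2.imwrite('pics/s21.png',crop(im,390,180,90,110,5))
o=r.get_obs();print(o['ee_pos'],o['ft_force'],o['torque'],o['gripper_width'])
E
```

```text
t: 25.1
ee_pos: [0.6302, 0.1798, 0.132]
tcp_rot: [[-0.083, -0.997, 0.001], [-0.997, 0.083, -0.0], [-0.0, -0.001, -1.0]]
ft_force: [-2.7, 2.1, 8.7]
gripper_width: 0.039
[0.63024966 0.17977459 0.13202649] [-2.1771348   0.78649998  8.21034348] [ 0.27635725  0.94541721 -0.0195565 ] 0.03918319658666991
```

View pics/s21.png

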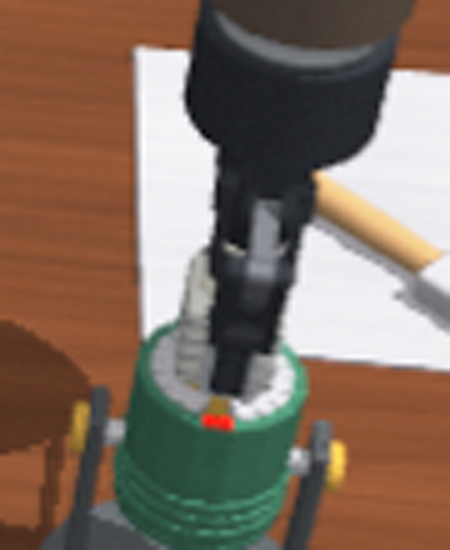

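```bash
python3 -m crank '[[[0,0,-1],[0,0,0],-1],[[0,0,-1.5],[0,0,0],-1],[[0,0,-1.5],[0,0,0],-1],[[0,0,-1.5],[0,0,-4],-1],[[0,0,-1.5],[0,0,-9],-1],[[0,0,-1.5],[0,0,-14],-1],[[0,0,-1.5],[0,0,-19],-1],[[0,0,-1.5],[0,0,-24],-1]]'
python3 - <<'E'
from h import *
o=r.get_obs();print(o['ee_pos'],o['ft_force'],o['torque'],o['gripper_width'])
im=eyes.camera('scene')[:,:,::-1];cv2.imwrite('pics/s22.png',crop(im,390,180,90,110,5))
E
```

```text
t: 25.95
ee_pos: [0.6315, 0.18, 0.1315]
tcp_rot: [[-0.484, -0.875, 0.005], [-0.875, 0.484, 0.001], [-0.003, -0.004, -1.0]]
ft_force: [-1.1, 1.5, 9.9]
gripper_width: 0.0395
[0.63148253 0.18001224 0.13152078] [-1.09095136  1.49774177  9.86525077] [0.21449287 0.47478401 0.09634822] 0.03947297217689116
```

View pics/s22.png

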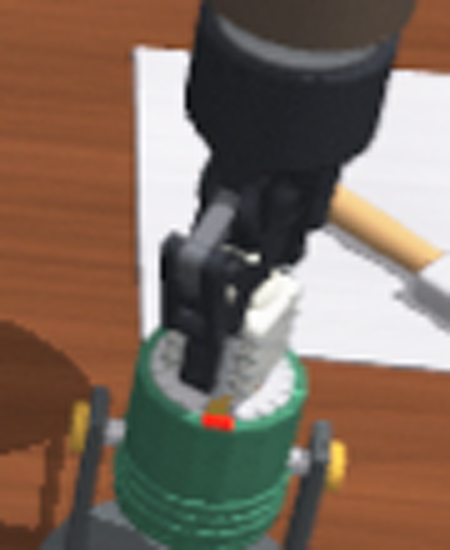

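The lamp turns with the gripper, and the spring torque (about 0.1 N m) shows the catch is being pushed round. Continuing to about 87° in total.

```bash
python3 -m crank '[[[0,0,0],[0,0,-6],-1],[[0,0,0],[0,0,-12],-1],[[0,0,0],[0,0,-18],-1],[[0,0,0],[0,0,-24],-1],[[0,0,0],[0,0,-30],-1],[[0,0,0],[0,0,-36],-1],[[0,0,0],[0,0,-42],-1],[[0,0,0],[0,0,-48],-1]]'; python3 -m crank '[[[0,0,0],[0,0,-5],-1],[[0,0,0],[0,0,-10],-1],[[0,0,0],[0,0,-13],-1],[[0,0,0],[0,0,-15],-1],[[0,0,0],[0,0,-15],-1],[[0,0,0],[0,0,-15],-1],[[0,0,0],[0,0,-15],-1],[[0,0,0],[0,0,-15],-1]]'
python3 - <<'E'
from h import *
o=r.get_obs();print(o['t'],o['ee_pos'],o['ft_force'],o['torque'],o['gripper_width'],o['tcp_rot'][:,0],np.degrees(np.arctan2(o['tcp_rot'][1,0],o['tcp_rot'][0,0])))
im=eyes.camera('scene')[:,:,::-1];cv2.imwrite('pics/s23f.png',im);cv2.imwrite('pics/s23.png',crop(im,390,180,90,110,5))
cv2.imwrite('pics/w23.png',eyes.camera('wrist')[:,:,::-1])
E
```

```text
t: 26.8
ee_pos: [0.6319, 0.1797, 0.1315]
tcp_rot: [[-0.974, -0.226, 0.005], [-0.226, 0.974, 0.0], [-0.005, -0.001, -1.0]]
ft_force: [0.0, -0.7, 9.7]
gripper_width: 0.0392
t: 27.6
ee_pos: [0.632, 0.1795, 0.1315]
tcp_rot: [[-1.0, 0.03, 0.005], [0.03, 1.0, 0.0], [-0.005, 0.0, -1.0]]
ft_force: [1.1, -0.6, 9.5]
gripper_width: 0.0395
27.6 [0.63198246 0.17950237 0.13150907] [ 1.10248322 -0.61959752  9.49269101] [-0.18825187  0.00574389  0.1743761 ] 0.03945913790389591 [-0.9995398   0.0298383  -0.00546541] 178.2901120732359
```

View pics/s23.png

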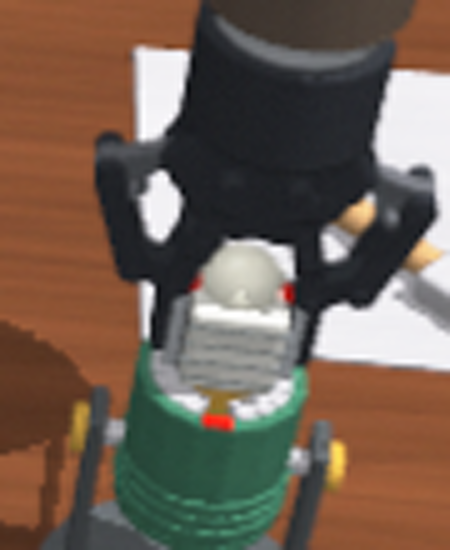

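View pics/w23.png

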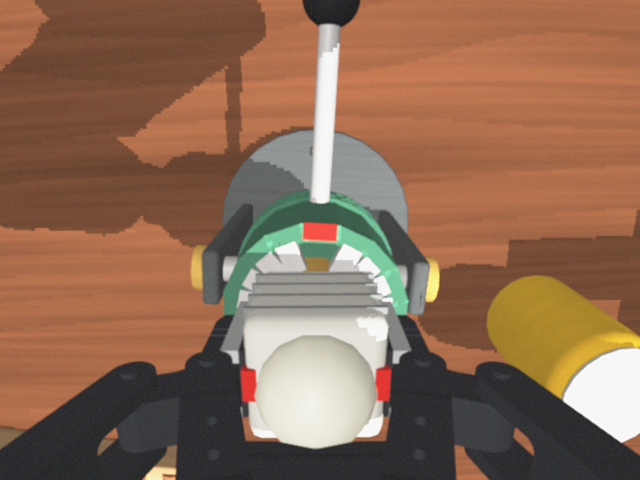

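View pics/s23f.png

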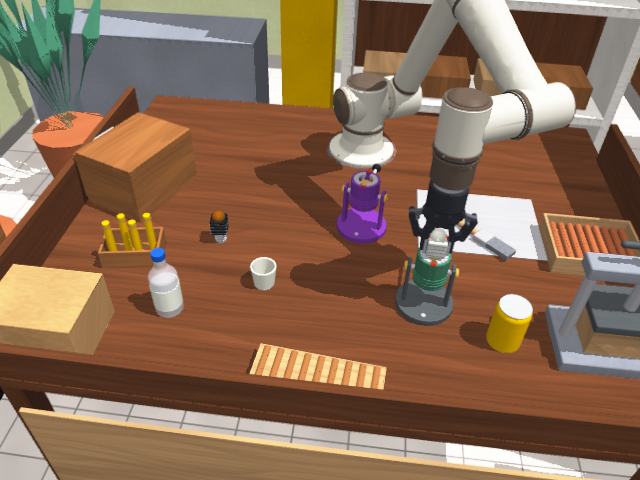

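The lamp has turned 87° in total. Wrist torque is 0.174 N m (about 0.19 expected at the stop), and the push is about 10–11 N, so the plunger is fully in. The socket is upright and the bystanders sit at the same pixels as at the start. Handing in while still holding.

```bash
python3 - <<'E'
from h import *
print(job.job_done())
o=r.get_obs();print(o['t'],o['ee_pos'],o['ft_force'],o['torque'],o['gripper_width'])
E
```

```text
the job is handed in; nothing more can be done
None
the job is handed in; nothing more can be done
```

The white lamp is fitted in the green spotlight, pushed in and turned. I handed the job in at about 27.7 s with the gripper still holding it there. The hand-in reports no verdict.

**What I did:** I pressed the ball handle down until the head met its stop, about 31 N at the wrist. The first press slipped off the ball. A second press landed on the rod, which isn't solid, so the fingers passed through it without contact. A third press on the ball, slightly to the head side of its top, worked. I then gripped the white lamp, lined its lugs up with the slots, pushed it in and turned it 87° clockwise.

**Last checks:**
- **Head:** before the lamp went in, both slot marks measured about 155 mm high, so the head was upright. I didn't measure it again afterwards, but the last pictures show it standing.
- **Push:** the force was 9.5 N as read, about 11 N after allowing for the 1.7 N reading before contact, so the plunger is fully in.
- **Turn:** the wrist torque was 0.174 N m, which fits the catch being near its stop.
- **Grip:** the fingers are closed on the lamp at 39.5 mm. Finger force isn't reported directly.
- **Position:** the tool sits about 2 mm from the socket axis.
- **Bystanders:** they look unmoved in the last scene picture, judged by eye. The brush was partly hidden by the gripper.

**Disagreement:** the reported TCP lies about 30 mm beyond the real tips of the shut fingers. Both the contact with the ball and the camera views showed this. I set the gripping height from that instead of the stated 19 mm.

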